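Soap rack through the sprung gate

TASK

Restock the soap bay: with one fingertip press the bar beside the chute down to hold the hinged gate open, and while holding it push the soap rack by its push plate along the chute, under the gate, until its nose is fully home against the stop board. Keep the gate held up until the rack is home and never let it touch the rack or the soaps; then let go so that it drops shut behind the rack. Only push: do not lift the rack, touch the soaps, or disturb the other things on the table.

Things in the scene. Friction and masses are not known exactly. Their poses are not given: they have to be found in the camera images.
- chute: Fixed wooden chute: 8 mm thick board 116 mm wide (x), 486 mm long (y -248 to +238), lane 92 mm wide between two 8 mm side walls (at x = -50 and +50, tops 34 mm above the table), open at its -y end, shut by a stop board at +y. Origin: on the table under the lane's centre line. +y is the way the rack is pushed (to the robot's left); the -x side faces the robot.
- axle (a point): A point on the gate's brass axle where the paddle hangs (chute x = -50, y = +95 mm, 58 mm above the table). The 8 mm thick axle runs along the chute's y over the near wall from y = -240 to +125 mm, in brass brackets that reach 66 mm above the table.
- stop_face (a point): Middle of the stop board's inner face (chute x = 0, y = +226 mm); the rack's nose rests here when home.
- gate (a joint): Sprung gate's hinge about the axle, rad: 0 = shut (a stop), grows as it opens, limit 1.2. Pressing the bar down swings the paddle up across the lane; it can be held at any angle. The paddle clears rack and soaps from 0.8; 0.95 to 1.1 leaves a margin. The spring needs about 3 N on the bar at first, 8 N wide open, and shuts the gate at once when let go.
- bar_mid (a point): Mid-length of the gate's bar, on its axis: round wooden bar, 14 mm thick, along the lane outside the near wall, 42 mm from the axle, from chute y = -245 to +40 mm, a brass arm at each end. Press it down anywhere between. Shut: axis at chute x = -89 mm, y = -102.5 mm, 72 mm above the table; at 1.0 rad x = -84 mm, 33 mm above the table.
- paddle (a point): Centre of the gate's wooden paddle, 8 mm thick. Shut, it hangs across the lane in the plane chute y = +95 mm, x from -38 to +26 mm, from 22 to 61 mm above the table. Swung up, its tip stands up to 130 mm above the table: keep the hand short of it.
- rack: Loose wooden soap rack in the lane, 0.18 to 0.35 kg plus two 0.11 kg soaps. Origin: underside of its body's centre; axes as the chute's. Body 86 mm wide, 116 mm long (nose at y = +58), end walls 28 mm high, soap tops 31 mm above its underside. It rests 8 mm above the table, its nose 25 to 70 mm short of the gate; home, its origin is at chute y = +168 mm.
- push_face (a point): On the rear face of the rack's push plate (rack y = -168 mm), mid-width, 45 mm above the rack's underside: push here towards +y. Plate upright, 60 mm wide, 10 mm thick, its top 68 mm above the table, joined to the body by a flat tail 36 mm wide and 5 mm high over which the gate shuts freely. Home, this face is at chute y = 0, 95 mm short of the gate.
- soap_a: Wrapped soap bar 52 x 78 x 26 mm lying in the rear half of the rack; origin under its centre.
- soap_b: Wrapped soap bar 52 x 78 x 26 mm lying in the front half of the rack; origin under its centre.
- red_tin: Red and white candle tin, 64 mm across, 45 mm high, standing close behind the chute's far wall; origin under its centre. Bystander.
- blue_tin: Blue and white candle tin, 64 mm across, 45 mm high, close behind the chute's far wall, left of the other; origin under its centre. Bystander.
- mug: Cream mug with a handle, 78 x 109 x 84 mm, to the left. Bystander.
- keepsake_box: Walnut keepsake box, 124 x 169 x 68 mm, at the far left. Bystander.
- pump_bottle: Brown pump bottle, 70 x 62 x 175 mm, at the right. Bystander.
- glass_candle: Painted glass candle, 66 mm across, 101 mm high, at the far right. Bystander.
- bell: Brass counter bell, 82 mm across, 61 mm high, at the near right. Bystander.
There are look-alikes about, which are no part of the job. What is shaped like the soap_b but green or yellow is not meant.

How it is judged (in metres and radians):
On the way, in this order (a step that is already met when the one before it is completed fails the run):
1. a finger holds the gate open while the rack is still short of it (value of joint gate above 0.8 rad and contact force between the fingers and gate above 0.3 N and y of rack in the frame of chute below 0.03 m), for 0.1 s.
2. the rack's body is half-way under the gate, which a finger still holds open (value of joint gate above 0.8 rad and contact force between the fingers and gate above 0.3 N and y of rack in the frame of chute between 0.085 and 0.155 m), for 0.05 s.
3. the rack is home with the gate still held open (value of joint gate above 0.8 rad and contact force between the fingers and gate above 0.3 N and y of rack in the frame of chute above 0.159 m), for 0.1 s.
At the end, for the whole second after the job is handed in: The rack lies flat on the chute at rest with its nose within 9 mm of the stop board and both soaps in it, and the gate has dropped shut behind its body (under 0.08 rad) without resting on it (y of rack in the frame of chute above 0.159 m and value of joint gate below 0.08 rad and linear speed of rack below 0.01 m/s and angle between rack's own z axis and vertical below 0.05 rad and height (world z) of rack below 0.012 m and contact force between gate and rack below 0.5 N and distance between each of soap_a, soap_b and rack below 0.045 m); the robot touches nothing.
It fails at once if the gate touches the rack or a soap (over 1 N) (contact force between gate and rack above 1 N or contact force between gate and soap_a above 1 N or contact force between gate and soap_b above 1 N).
It fails at once if the rack is lifted by more than 10 mm or tipped (height (world z) of rack above 0.018 m or angle between rack's own z axis and vertical above 0.15 rad).
It fails at once if a soap is touched by the robot (over 1 N), lifted, or leaves its place in the rack (contact force between any of the arm, the fingers and soap_a above 1 N or contact force between any of the arm, the fingers and soap_b above 1 N or height (world z) of any of soap_a, soap_b above 0.025 m or distance between any of soap_a, soap_b and rack above 0.045 m).
It fails at once if a bystander is moved by more than 20 mm (distance of any of red_tin, blue_tin, mug, keepsake_box, pump_bottle, glass_candle, bell from where it was at the start of the episode above 0.02 m).
It also fails if it takes over 48 s, if anything falls off the work surface, if the arm or the gripper's body presses on something with over 40 N, if the wrist force passes 120 N, or if a joint passes its speed limit or range.

ROBOT

A 6-joint arm with a two-finger parallel gripper is mounted at the origin on a cart in front of the work surface, level with it; the furniture and walls round the work are solid. World frame = base frame: x ahead of the robot, y to its left, z up, the work surface at z = 0. Lengths are in mm, angles in rad, forces in N, time in s.
With the tool pointing down it reaches from about 350 to 775 mm from the base axis. Payload 7.3 kg.
Tool frame: the origin (TCP) lies midway between the tips of the shut fingers; the grasp point (between the pads) lies 19 mm behind it; x points along the fingers, y is the direction in which the jaws open and shut, and the axes are right-handed (so a half turn about x gives the same grasp; the last joint's range is limited). The gripper opens to 92 mm and grips with 3 to 60 N. Pads are 19 mm wide; open, the fingers measure 130 mm over their backs; the gripper's body (75 mm by 190 mm) begins 47 mm behind the grasp point.
Start: joints at [-1.375, 0.342, 1.524, -0, 1.275, -0.146], TCP at [175.994, -494.642, 226.741] pointing down, gripper open.
Joint ranges: [-2.53, 2.53], [-0.77, 2.02], [0.04, 2.7], [-1, 4.14], [0.28, 2.66], [-3.11, 3.11]. Speed limits (rad/s): [2.57, 2.57, 3.14, 3.14, 3.14, 3.14].

INTERFACE

Orientations are given as [roll, pitch, yaw] about the fixed x, y, z axes, in that order (R = Rz(yaw) Ry(pitch) Rx(roll)).
In Python, from plant import bot gives the robot as it stands. The module is installed in compiled form; this text tells all that it offers.
- The arm moves only by the shell command python3 -m handwheel 'ROWS' [OPENING]. ROWS is JSON, a list that holds one entry, the list of rows, each a list of 4 numbers: the shift along the tool's x, y, z in cm, then the turn about the tool's x in rad. A call has 1 to 8 rows; each row shifts and turns the commanded pose from where the row before left it, along the tool's axes as they then stand; what a row does not reach is not made up. A row lasts 1/12 s, in which the tool goes at most 41.7 mm and 7.16 degrees, less where a joint would pass 70% of its speed; a pose out of reach is approached as far as the arm can. A call is refused whole if a number of a shift passes 4.17 or a number of a turn 0.125, either way. A call with a gripper value outside its range is refused whole. OPENING is the opening, from 0 (shut) to 1 (fully open), set as the call begins (- or left out, the last holds). The fingers move at their own pace and stop on an object; the grip force is fixed at half the most. Time passes only in rows, so rows that do not move let the fingers close. It gives the time, the measured TCP pose, the force and the opening at its end, in the units of the state.
- bot.get_obs(): the state, without advancing time (a new reading comes with each control period).
- bot.capture(name): name is "scene" or "top" or "wrist"; returns (picture, depth): 384x512x3 uint8, red, green, blue; 384x512 float32, mm along the optical axis (not along the pixel's ray), 0 where there is no reading.
- bot.camera_model(name): a dict with "fx", "fy", "cx", "cy" (pixels), "position" and "rotation" of the camera in the world. Camera axes: x right, y down, z forward; pixel columns grow to the right and rows downward; lengths in mm; the calibration is good to about 2 mm. The wrist camera is an equidistant fisheye: a pixel r from the principal point sees the ray r / f radians off the axis. A picture is of the moment at which its call begins: read the wrist's pose just before it. camera_model takes no time and is no camera call; for the wrist camera it gives the pose at the moment of the call.
- bot.close_job(): hands the job in, once; it reports no verdict.
Trained networks look in the newest picture that a camera, given by its name, has taken for a name from the list of things; names that differ only in an ending like _2 or _b are one class to them, and where a whole thing is asked for, a point or a joint stands for the part that bears it (a point fixed in the world has none). Each returns a list of dicts, best first, with "conf" (0 to 1); they miss things now and then, are a little off and sometimes report something else, mostly with a low value. They report only what shows in the picture. A call takes as long as a camera call. They do not tell look-alikes from the thing itself.
- bot.find_in(camera, label): "bbox" ([left, top, width, height] in pixels, round what is visible of it).
- bot.spot_point(camera, label): "point" ([column, row] in pixels: a listed point, or the origin of a listed thing).
The state is a dict: "time": time; "joint_positions": joint angles; "dq": joint speeds; "tau": joint torques, N m; "tool_pos": TCP position; "tcp_rot": TCP orientation; "contact_force": force on the tool from outside, world axes, zero at the start; "moment": the same for the moment, N m; "grip_width": finger opening in mm.
Only numpy, scipy, OpenCV 4.12 (cv2) and the standard library are available. Lean on these libraries where they do the work, as an engineer would, in place of code of your own. Each camera call takes 0.05 s, during which the arm holds its last target.

## Working session

There is one attempt and no reset: what is moved stays moved. The work goes in short steps, Python scripts to look and compute and a shell command to move; the robot and the scene stay as the last step left them, time stands still between calls to the robot, and variables do not carry over. Pictures are saved under pics/ and viewed, and the job is handed in when it is done.

```bash
mkdir -p pics; ls
python3 - <<'E'
from plant import bot
import cv2
print(bot.get_obs())
for n in ("scene","top"):
    p,d=bot.capture(n); cv2.imwrite(f"pics/{n}0.png",p[:,:,::-1]); print(n,bot.camera_model(n))
    for l in ("chute","axle","stop_face","bar_mid","paddle","rack","push_face","soap_a"):
        print(l,bot.spot_point(n,l)[:3])
E
```

```text
pics
{'time': 0.0, 'joint_positions': array([-1.37499125e+00,  3.42751936e-01,  1.52502450e+00, -2.05694903e-05,
        1.27542101e+00, -1.46005583e-01]), 'dq': array([ 0.00025408, -0.00128597,  0.00096084, -0.00067156,  0.0005602 ,
       -0.00125075]), 'tau': array([ 8.68594143e-04, -4.31236374e+01, -2.44213647e+01,  7.19187269e-02,
        5.59924264e-02, -1.37768052e-04]), 'tool_pos': array([ 175.90648431, -494.20867534,  226.02720437]), 'tcp_rot': array([-1.70454605,  1.56919142,  1.77886327]), 'contact_force': array([-0.24565237,  0.20602407,  0.31890515]), 'moment': array([ 0.00501397,  0.01792295, -0.00622594]), 'grip_width': 91.68337283694079}
scene {'fx': 368.884863226847, 'fy': 368.884863226847, 'cx': 259.78544593732306, 'cy': 184.3158489574288, 'position': array([ -25.5505359 , 1112.31824901,  850.15919537]), 'rotation': array([-2.1233948 ,  0.0153306 , -2.65735002])}
chute [{'point': [272.2, 194.2], 'conf': 0.59}]
axle [{'point': [273.7, 192.4], 'conf': 0.73}]
stop_face [{'point': [249.2, 217.1], 'conf': 0.84}]
bar_mid [{'point': [296.7, 167.9], 'conf': 0.8}, {'point': 
[... 438 characters left out ...]
5.23388087600264, 'position': array([ 384.36163533,  -10.47626163, 1662.93753691]), 'rotation': array([-3.01525121, -0.01225059, -1.55773319])}
chute [{'point': [254.7, 206.1], 'conf': 0.79}, {'point': [367.2, 242.5], 'conf': 0.48}]
axle [{'point': [231.9, 222.0], 'conf': 0.73}]
stop_face [{'point': [193.3, 213.4], 'conf': 0.61}]
bar_mid [{'point': [292.7, 226.1], 'conf': 0.65}, {'point': [366.5, 242.2], 'conf': 0.34}]
paddle [{'point': [228.2, 212.5], 'conf': 0.73}]
rack [{'point': [270.4, 203.0], 'conf': 0.9}]
push_face [{'point': [316.6, 199.0], 'conf': 0.95}]
soap_a [{'point': [297.2, 259.7], 'conf': 0.92}, {'point': [275.2, 207.7], 'conf': 0.82}, {'point': [258.5, 205.6], 'conf': 0.73}]
```

View pics/scene0.png

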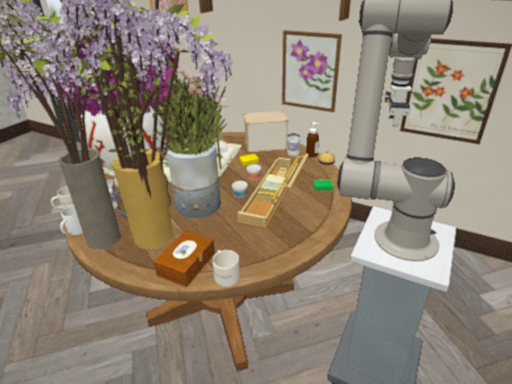

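View pics/top0.png

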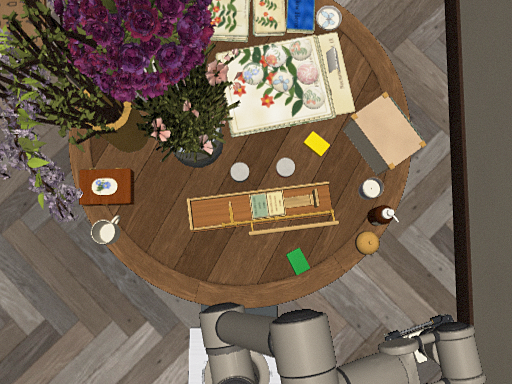

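```bash
cat > h.py <<'E'
import numpy as np
from scipy.spatial.transform import Rotation as R
def ray(cm,uv):
    d=np.array([(uv[0]-cm["cx"])/cm["fx"],(uv[1]-cm["cy"])/cm["fy"],1.])
    return R.from_euler("xyz",cm["rotation"]).apply(d)
def atz(cm,uv,z):
    r=ray(cm,uv); p=np.array(cm["position"]); return p+r*(z-p[2])/r[2]
def px(cm,P):
    c=R.from_euler("xyz",cm["rotation"]).inv().apply(np.array(P)-cm["position"]); return np.array([cm["cx"]+cm["fx"]*c[0]/c[2],cm["cy"]+cm["fy"]*c[1]/c[2]])
E
python3 - <<'E'
from plant import bot
from h import *
cm=bot.camera_model("top"); cs=bot.camera_model("scene")
for l,t,s,z in (("chute",[254.7,206.1],[272.2,194.2],0),("axle",[231.9,222],[273.7,192.4],58),("stop",[193.3,213.4],[249.2,217.1],20),("bar",[292.7,226.1],[296.7,167.9],72),("paddle",[228.2,212.5],[267.6,193.8],42),("rack",[270.4,203],[275.2,187.5],8),("push",[316.6,199],[281.9,160.6],53)):
    print(l,atz(cm,t,z).round(0),atz(cs,s,z).round(0))
E
```

```text
chute [559. -54.   0.] [544. -55.   0.]
axle [499.  22.  58.] [506.  10.  58.]
stop [529. 154.  20.] [539. 152.  20.]
bar [ 487. -177.   72.] [ 492. -189.   72.]
paddle [532.  35.  42.] [534.   8.  42.]
rack [ 569. -107.    8.] [550. -97.   8.]
push [ 580. -258.   53.] [ 593. -255.   53.]
```

Run:
```python
import cv2
a=cv2.imread("pics/top0.png")[165:255,175:350]
cv2.imwrite("pics/top0z.png",cv2.resize(a,None,fx=4.5,fy=4.5,interpolation=cv2.INTER_CUBIC))
a=cv2.imread("pics/scene0.png")[140:235,225:345]
cv2.imwrite("pics/scene0z.png",cv2.resize(a,None,fx=6,fy=6,interpolation=cv2.INTER_CUBIC))
```

```text
(no output)
```

View pics/top0z.png

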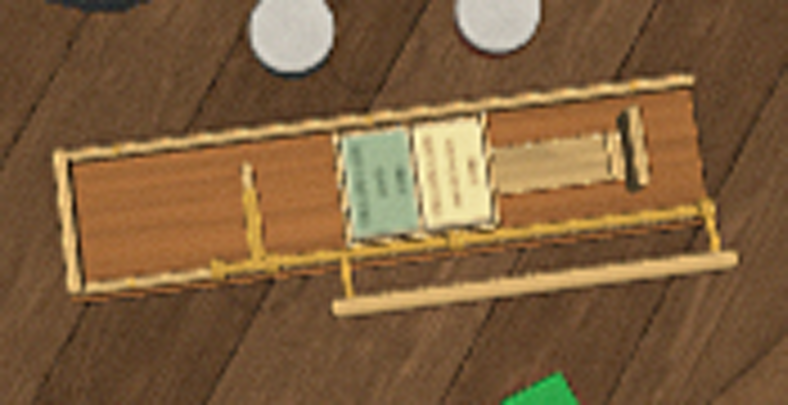

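View pics/scene0z.png

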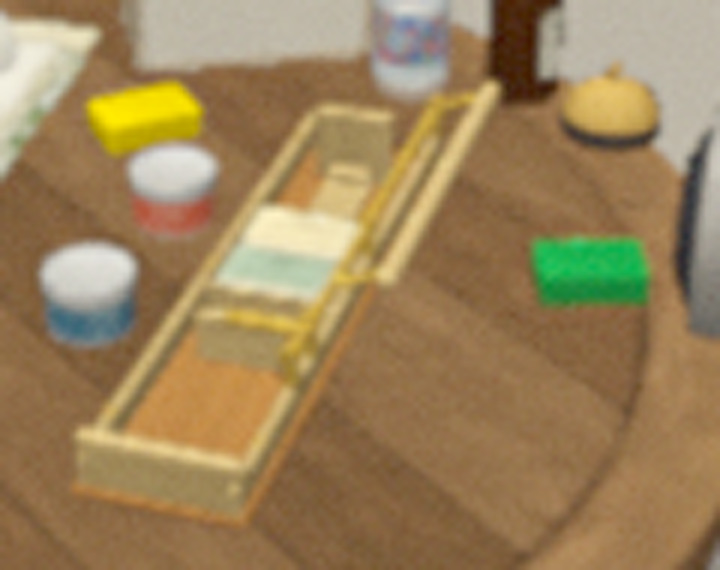

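```bash
cat > fit.py <<'E'
from plant import bot
from h import *
from scipy.optimize import least_squares
cm=bot.camera_model("top"); cs=bot.camera_model("scene")
T=lambda x,y:(175+x/4.5,165+y/4.5); S=lambda x,y:(225+x/6,140+y/6)
F=[(cm,T(335,308),(-89,40,72)),(cm,T(737,259),(-89,-245,72)),(cm,T(214,268),(-50,125,58)),(cm,T(708,208),(-50,-240,58)),(cm,T(692,77),(54,-248,34)),(cm,T(692,86),(46,-248,34)),
(cs,S(389,277),(-89,40,72)),(cs,S(491,88),(-89,-245,72)),(cs,S(250,518),(-58,238,0)),(cs,S(73,489),(58,238,0))]
def W(p,c): 
    c=np.array(c,float); return np.array([p[0]+np.cos(p[2])*c[0]-np.sin(p[2])*c[1],p[1]+np.sin(p[2])*c[0]+np.cos(p[2])*c[1],c[2]])
f=lambda p:np.concatenate([px(a,W(p,c))-uv for a,uv,c in F])
s=least_squares(f,[555,-55,0.12],x_scale=[10,10,.1],loss="soft_l1"); print(s.x); print(f(s.x).reshape(-1,2).round(1))
p=s.x
def toch(P):
    d=np.array(P)[:2]-p[:2]; return np.cos(p[2])*d[0]+np.sin(p[2])*d[1],-np.sin(p[2])*d[0]+np.cos(p[2])*d[1]
print("plate rear edge top",toch(atz(cm,T(650,145),68)))
print("rack nose top edge(36)",toch(atz(cm,T(336,190),36)),toch(atz(cm,T(491,175),36)))
for l in ("red_tin","blue_tin","glass_candle","pump_bottle","bell","mug"):pass
print("green soap",toch(atz(cm,(298,262),26)),"bell",toch(atz(cm,(367,242),50)),atz(cm,(367,242),50),"bottle",toch(atz(cm,(385,214),130)))
for c in [(0,0,0),(0,226,20),(-89,-102.5,72)]: print(W(p,c))
E
python3 fit.py
```

```text
[ 5.54112066e+02 -6.57805221e+01  1.40119929e-01]
[[ 0.9  0.4]
 [-2.   0.2]
 [ 0.5  0.9]
 [ 0.4  0.4]
 [ 0.4 -0.6]
 [ 0.7 -0.2]
 [-0.5  0. ]
 [-0.5  0.3]
 [-0.7  2.2]
 [-0.3  0.8]]
plate rear edge top (np.float64(1.8177150582017916), np.float64(-201.60275683473486))
rack nose top edge(36) (np.float64(0.9996186256944761), np.float64(29.926981583029544)) (np.float64(-2.3547945003067685), np.float64(-86.14192959039852))
green soap (np.float64(-199.7674627355369), np.float64(-106.56477530944447)) bell (np.float64(-163.3526253207702), np.float64(-339.12555823669203)) [ 439.72332807 -424.39652984   50.        ] bottle (np.float64(-83.34302015359783), np.float64(-388.88922468462346))
[554.11206633 -65.7805221    0.        ]
[522.54848383 158.00450926  20.        ]
[ 480.29967436 -179.70585199   72.        ]
```

```bash
cat > st.py <<'E'
from plant import bot
from h import *
import sys
p=np.array([554.1,-65.8,0.140])
def rep(goal=None,yawgoal=True):
    o=bot.get_obs(); Rm=R.from_euler("xyz",o["tcp_rot"]).as_matrix(); P=o["tool_pos"]
    c,s=np.cos(p[2]),np.sin(p[2]); C=np.array([[c,-s,0],[s,c,0],[0,0,1]])
    ch=C.T@(P-[p[0],p[1],0])
    cy=C.T@Rm[:,1]
    print("t",round(o["time"],2),"chute",ch.round(1),"F(chute)",(C.T@o["contact_force"]).round(1),"w",round(o["grip_width"],1),"q",o["joint_positions"].round(2))
    print("tool axes in chute\n",(C.T@Rm).round(3).T)
    if goal is not None:
        # turn about tool x so that tool y -> +-chute x
        best=None
        for sg in (1,-1):
            w=Rm.T@C@np.array([sg,0,0]); a=np.arctan2(w[2],w[1])
            if best is None or abs(a)<abs(best): best=a
        d=Rm.T@(C@(np.array(goal,float)-ch))
        R2=Rm@R.from_rotvec([best,0,0]).as_matrix()
        print("turn",round(best,4),"shift mm (tool now)",d.round(1),"shift after turn",(R2.T@Rm@d).round(1))
if __name__=="__main__":
    g=[float(v) for v in sys.argv[1:]]
    rep(g or None)
E
python3 st.py -44 -220 200
```

```text
t 0.9 chute [-434.3 -371.9  226.8] F(chute) [ 0.1  0.5 -0.7] w 91.8 q [-1.38  0.34  1.52  0.    1.28 -0.15]
tool axes in chute
 [[ 0.   -0.   -1.  ]
 [ 0.2  -0.98  0.  ]
 [-0.98 -0.2   0.  ]]
turn -1.369 shift mm (tool now) [  26.7  -70.6 -412.8] shift after turn [  26.7  390.3 -151.9]
```

```bash
python3 -m handwheel '[[[0,0,0,-0.124],[0,0,0,-0.124],[0,0,0,-0.124],[0,0,0,-0.124],[0,0,0,-0.124],[0,0,0,-0.124],[0,0,0,-0.124],[0,0,0,-0.124]]]' 0.75; python3 -m handwheel '[[[0,0,0,-0.124],[0,0,0,-0.124],[0,0,0,-0.124],[0,2,-0.8,0],[0,3,-1.2,0],[0,3,-1.2,0],[0,3,-1.2,0],[0,3,-1.2,0]]]'; python3 st.py -44 -220 200
```

```text
time: 1.57
tool_pos: [176.0, -494.6, 226.8]
tcp_rot: [0.509, 1.571, -1.293]
contact_force: [0.4, 0.6, -0.1]
grip_width: 68.8
time: 2.23
tool_pos: [308.2, -419.5, 226.8]
tcp_rot: [0.417, 1.57, -1.019]
contact_force: [0.4, -1.2, -0.2]
grip_width: 68.7
t 2.23 chute [-292.8 -316.   226.8] F(chute) [ 0.2 -1.2 -0.2] w 68.7 q [-1.08  0.33  1.54  0.    1.27 -1.22]
tool axes in chute
 [[ 0.    -0.    -1.   ]
 [ 1.    -0.006  0.   ]
 [-0.006 -1.     0.   ]]
turn -0.0056 shift mm (tool now) [ 26.8 248.3 -97.4] shift after turn [ 26.8 248.8 -96. ]
```

```bash
python3 -m handwheel '[[[0,3.5,-1.4,-0.0056],[0,3.5,-1.4,0],[0,3.5,-1.4,0],[0,3.5,-1.4,0],[0,3.5,-1.4,0],[0,3.5,-1.4,0],[0,3,-1.2,0],[0,0.8,0,0]]]'; python3 -m handwheel '[[[0,0,0,0]]]'; python3 st.py -44 -220 100
python3 - <<'E'
from plant import bot
from h import *
import cv2
for n in ("top","scene","wrist"):
    p,d=bot.capture(n); cv2.imwrite(f"pics/{n}1.png",p[:,:,::-1]); np.save(f"{n}1.npy",d)
    for l in ("bar_mid","push_face","rack","chute","axle"): print(n,l,bot.spot_point(n,l)[:2])
print(bot.camera_model("wrist"))
E
```

```text
time: 2.9
tool_pos: [542.9, -287.2, 226.4]
tcp_rot: [2.151, 1.569, 0.725]
contact_force: [-1.0, -1.0, -0.2]
grip_width: 69.0
time: 2.98
tool_pos: [541.1, -289.4, 226.2]
tcp_rot: [-2.714, 1.571, 2.142]
contact_force: [-1.7, -0.5, -0.6]
grip_width: 68.9
t 2.98 chute [ -44.1 -219.6  226.2] F(chute) [-1.8 -0.3 -0.6] w 68.9 q [-0.62  0.51  1.26  0.    1.37 -0.76]
tool axes in chute
 [[-0.     0.    -1.   ]
 [ 1.     0.004 -0.   ]
 [ 0.004 -1.    -0.   ]]
turn 0.004 shift mm (tool now) [1.262e+02 1.000e-01 4.000e-01] shift after turn [1.262e+02 1.000e-01 4.000e-01]
top bar_mid [{'point': [296.6, 228.5], 'conf': 0.55}, {'point': [269.6, 202.7], 'conf': 0.42}]
top push_face [{'point': [316.8, 197.0], 'conf': 0.78}]
top rack [{'point': [270.1, 203.7], 'conf': 0.57}]
top chute [{'point': [257.2, 206.8], 'conf': 0.59}]
top axle [{'point': [233.6, 222.9], 'conf': 0.69}, {'point': [283.0, 169.2], 'conf': 0.65}]
scene bar_mid [{'point': [296.7, 167.2], 'conf': 0.56}]
scene push_face [{'point': [284.1, 159.4], 'conf': 0.79}, {'point': [274.0, 185.7], 'conf': 0.65}]
scene rack [{'point': [277.2, 188.2], 'conf': 0.54}]
scene chute [{'point': [271.2, 192.2], 'conf': 0.82}]
scene axle [{'point': [274.7, 194.0], 'conf': 0.6}]
wrist bar_mid [{'point': [217.0, 63.1], 'conf': 0.97}]
wrist push_face [{'point': [296.1, 148.2], 'conf': 0.6}, {'point': [378.7, 79.7], 'conf': 0.59}]
wrist rack []
wrist chute [{'point': [229.4, 272.7], 'conf': 0.21}]
wrist axle []
{'fx': 297.3186396354542, 'fy': 297.3186396354542, 'cx': 253.11964746083837, 'cy': 186.9976068548253, 'position': array([ 529.71133288, -214.98731657,  385.59867809]), 'rotation': array([2.85408616e+00, 1.61173453e-04, 1.41185400e-01])}
```

View pics/wrist1.png

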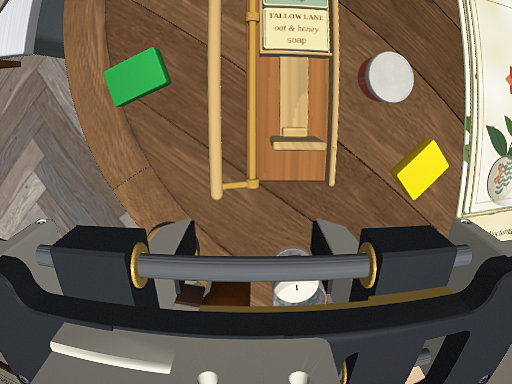

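View pics/top1.png

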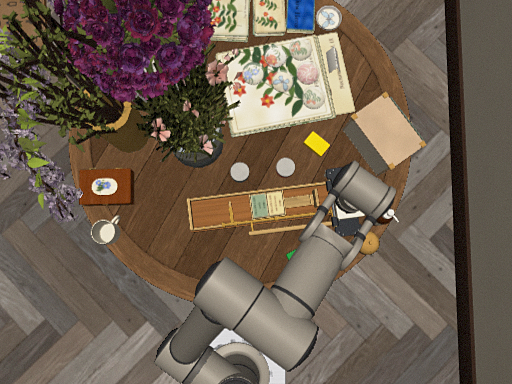

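Run:
```python
import cv2
a=cv2.imread("pics/wrist1.png")[90:290,165:405]
cv2.imwrite("pics/wrist1z.png",cv2.resize(a,None,fx=3,fy=3,interpolation=cv2.INTER_CUBIC))
```

```text
(no output)
```

View pics/wrist1z.png

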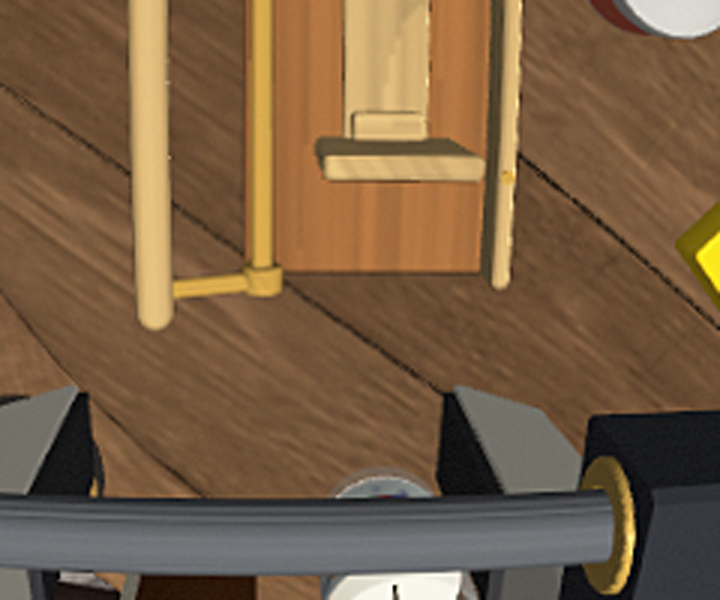

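```bash
cat >> h.py <<'E'
def fray(cm,uv):
    v=np.array([(uv[0]-cm["cx"])/cm["fx"],(uv[1]-cm["cy"])/cm["fy"]]); t=np.hypot(*v)
    d=np.array([*(v/t*np.sin(t)),np.cos(t)]); return R.from_euler("xyz",cm["rotation"]).apply(d)
def fatz(cm,uv,z):
    r=fray(cm,uv); q=np.array(cm["position"]); return q+r*(z-q[2])/r[2]
E
python3 - <<'E'
from plant import bot
from h import *
cm=bot.camera_model("wrist"); p=[554.1,-65.8,.14]
c,s=np.cos(p[2]),np.sin(p[2]); C=np.array([[c,-s,0],[s,c,0],[0,0,1]])
Z=lambda x,y:(165+x/3,90+y/3)
tc=lambda P:C.T@(P-np.array([p[0],p[1],0]))
print("cam",tc(cm["position"]))
for n,u,z in (("plate L",Z(325,181),68),("plate R",Z(484,181),68),("bar end",Z(155,318),72),("bar top at img",Z(149,100),79),("bar far",(215,10),79),("wall end",Z(500,285),34),("board endR",Z(483,272),8),("board endL",Z(278,272),8),("axle end",Z(264,285),58),("axle far",(254,10),62),("wall far",(334,60),34),("fingL",Z(85,390),226),("fingR",Z(452,388),226)):
    print(n,tc(fatz(cm,u,z)).round(1))
E
```

```text
cam [ -44.96811113 -144.32439673  385.59867809]
plate L [ -23.1 -196.9   68. ]
plate R [  35.7 -196.    68. ]
bar end [ -85.6 -247.6   72. ]
bar top at img [ -84.7 -166.5   79. ]
bar far [-84.2 -45.9  79. ]
wall end [  54.1 -245.5   34. ]
board endR [  53. -247.    8.]
board endL [ -38.9 -247.3    8. ]
axle end [ -45.  -238.8   58. ]
axle far [-44.2 -41.4  62. ]
wall far [ 50.9 -91.   34. ]
fingL [ -80.2 -211.9  226. ]
fingR [  -8.  -211.4  226. ]
```

```bash
sed -i 's/^p=np.array.*/p=np.array([558.4,-64.2,0.140])/' st.py; python3 st.py -42 -218 95
```

```text
t 3.88 chute [ -50.4 -221.6  226.7] F(chute) [ 0.2 -0.3  0.2] w 68.8 q [-0.62  0.51  1.27 -0.    1.37 -0.76]
tool axes in chute
 [[-0.    -0.    -1.   ]
 [ 1.     0.001 -0.   ]
 [ 0.001 -1.     0.   ]]
turn 0.0007 shift mm (tool now) [131.7   8.5  -3.6] shift after turn [131.7   8.4  -3.6]
```

```bash
python3 -m handwheel '[[[1,0.7,-0.3,0],[2.5,0,0,0],[2.5,0,0,0],[2.5,0,0,0],[2.5,0,0,0],[1.5,0,0,0],[0.5,0,0,0],[0,0,0,0]]]'; python3 st.py -42 -218 40
python3 - <<'E'
from plant import bot
import cv2
cm=bot.camera_model("wrist"); print(cm["position"],cm["rotation"])
p,d=bot.capture("wrist"); cv2.imwrite("pics/wrist2.png",p[:,:,::-1])
E
```

```text
time: 4.55
tool_pos: [545.4, -285.9, 94.7]
tcp_rot: [-2.328, 1.567, 2.525]
contact_force: [-0.0, -0.8, -0.1]
grip_width: 68.9
t 4.55 chute [ -43.8 -217.7   94.7] F(chute) [-0.1 -0.8 -0.1] w 68.9 q [-0.61  0.63  1.43  0.    1.09 -0.75]
tool axes in chute
 [[-0.002  0.002 -1.   ]
 [ 1.     0.001 -0.002]
 [ 0.001 -1.    -0.002]]
turn 0.0008 shift mm (tool now) [54.7  2.   0.4] shift after turn [54.7  2.   0.4]
[ 536.11119078 -210.55175383  253.82348539] [2.85647288e+00 2.59025684e-03 1.41331034e-01]
```

View pics/wrist2.png

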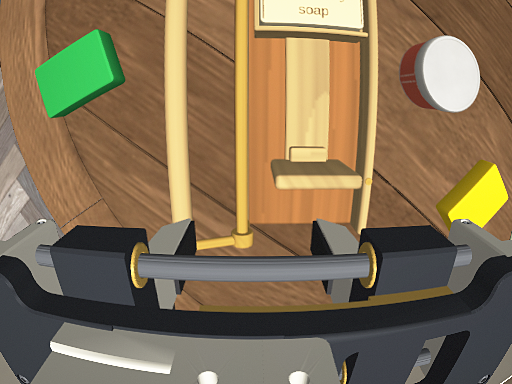

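```bash
python3 -m handwheel '[[[0.5,0.1,0,0],[0.4,0,0,0],[0.2,0,0,0],[0,0,0,0]]]'; python3 -m handwheel '[[[0.3,0,0,0],[0,0,0,0]]]';python3 -m handwheel '[[[0.3,0,0,0],[0,0,0,0]]]';python3 -m handwheel '[[[0.3,0,0,0],[0,0,0,0]]]'; python3 st.py -42 -218 40
```

```text
time: 4.93
tool_pos: [546.8, -286.6, 85.7]
tcp_rot: [-0.128, 1.571, -1.559]
contact_force: [-0.2, 0.4, 0.1]
grip_width: 68.8
time: 5.1
tool_pos: [546.8, -286.6, 82.5]
tcp_rot: [-1.489, 1.571, -2.919]
contact_force: [1.0, 0.2, -0.3]
grip_width: 68.7
time: 5.27
tool_pos: [546.7, -286.5, 79.3]
tcp_rot: [-2.237, 1.57, 2.616]
contact_force: [-0.0, 0.3, -0.8]
grip_width: 68.9
time: 5.43
tool_pos: [546.7, -286.5, 76.2]
tcp_rot: [-2.229, 1.57, 2.624]
contact_force: [0.0, 0.2, -0.1]
grip_width: 68.9
t 5.43 chute [ -42.6 -218.5   76.2] F(chute) [ 0.1  0.2 -0.1] w 68.9 q [-0.61  0.65  1.44 -0.    1.05 -0.75]
tool axes in chute
 [[-0.001  0.    -1.   ]
 [ 1.     0.001 -0.001]
 [ 0.001 -1.    -0.   ]]
turn 0.0006 shift mm (tool now) [36.2  0.7 -0.4] shift after turn [36.2  0.7 -0.5]
```

```bash
for i in 1; do python3 -m handwheel '[[[0.3,0,0,0],[0,0,0,0]]]';python3 -m handwheel '[[[0.3,0,0,0],[0,0,0,0]]]';done; python3 -m handwheel '[[[0.3,0,0,0],[0,0,0,0]]]'; python3 st.py -42 -218 40
python3 - <<'E'
from plant import bot
import cv2
p,d=bot.capture("wrist"); cv2.imwrite("pics/wrist3.png",p[:,:,::-1])
E
```

```text
time: 5.6
tool_pos: [546.7, -286.5, 73.2]
tcp_rot: [-2.205, 1.57, 2.648]
contact_force: [-0.7, 0.1, -1.1]
grip_width: 68.7
time: 5.77
tool_pos: [547.1, -286.7, 70.5]
tcp_rot: [0.628, 1.57, -0.802]
contact_force: [0.8, -0.4, 2.6]
grip_width: 68.8
time: 5.93
tool_pos: [547.3, -286.9, 67.7]
tcp_rot: [0.713, 1.57, -0.717]
contact_force: [1.0, -2.0, 2.3]
grip_width: 69.0
t 5.93 chute [ -42.1 -218.9   67.7] F(chute) [ 0.7 -2.1  2.3] w 69.0 q [-0.61  0.66  1.45 -0.    1.03 -0.75]
tool axes in chute
 [[ 0.001 -0.001 -1.   ]
 [ 1.     0.001  0.001]
 [ 0.001 -1.     0.001]]
turn 0.0007 shift mm (tool now) [27.7  0.1 -1. ] shift after turn [27.7  0.1 -1. ]
```

View pics/wrist3.png

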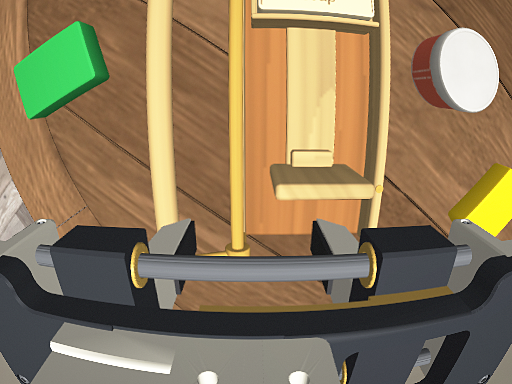

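```bash
python3 -m handwheel '[[[0.5,0,0,0],[0.5,0,0,0],[0.5,0,0,0],[0.5,0,0,0],[0,0,0,0]]]'; python3 st.py -42 -218 33
python3 - <<'E'
from plant import bot
import cv2,numpy as np
p,d=bot.capture("wrist"); cv2.imwrite("pics/wrist4.png",p[:,:,::-1])
p,d=bot.capture("scene"); a=p[140:235,225:345,::-1];cv2.imwrite("pics/scene4z.png",cv2.resize(a,None,fx=6,fy=6,interpolation=cv2.INTER_CUBIC))
E
```

```text
time: 6.4
tool_pos: [547.0, -286.7, 46.8]
tcp_rot: [0.653, 1.571, -0.777]
contact_force: [2.1, -0.7, 4.3]
grip_width: 69.0
t 6.4 chute [ -42.3 -218.7   46.8] F(chute) [ 2.  -1.   4.3] w 69.0 q [-0.61  0.69  1.47 -0.    0.99 -0.75]
tool axes in chute
 [[ 0.    -0.    -1.   ]
 [ 1.     0.001  0.   ]
 [ 0.001 -1.     0.   ]]
turn 0.0007 shift mm (tool now) [13.8  0.3 -0.7] shift after turn [13.8  0.3 -0.7]
```

View pics/wrist4.png

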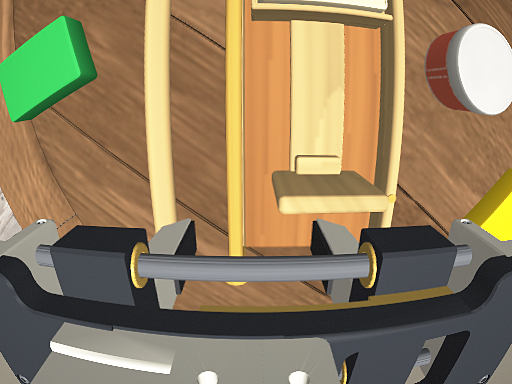

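View pics/scene4z.png

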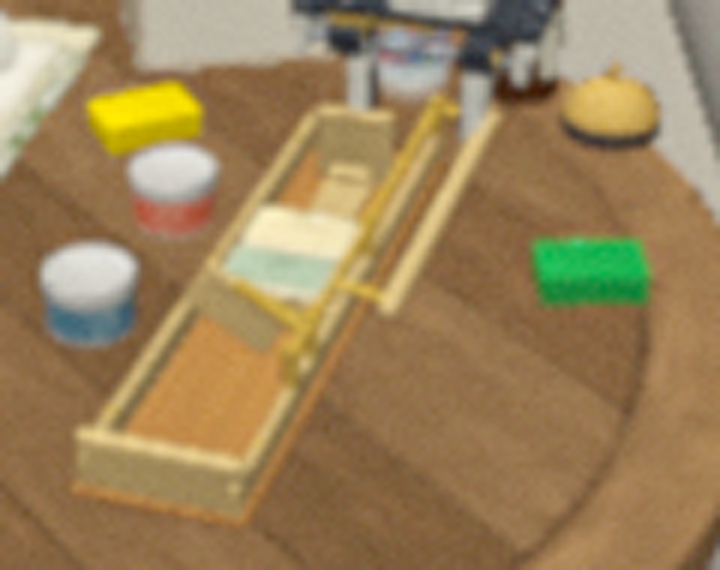

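```bash
python3 -m handwheel '[[[0.3,-0.2,0,0],[0.3,-0.2,0,0],[0.3,0,0,0],[0.2,0,0,0],[0.1,0,0,0],[0,0,0,0]]]'; python3 st.py -42 -218 33
python3 - <<'E'
from plant import bot
import cv2,numpy as np
p,d=bot.capture("wrist"); cv2.imwrite("pics/wrist5.png",p[:,:,::-1])
p,d=bot.capture("scene"); np.save("s5.npy",d); a=p[140:235,225:345,::-1];cv2.imwrite("pics/scene5z.png",cv2.resize(a,None,fx=6,fy=6,interpolation=cv2.INTER_CUBIC))
E
```

```text
time: 7.0
tool_pos: [548.5, -286.7, 38.7]
tcp_rot: [1.235, 1.559, -0.196]
contact_force: [15.8, 6.8, 12.2]
grip_width: 68.7
t 7.0 chute [ -40.8 -218.9   38.7] F(chute) [16.6  4.5 12.2] w 68.7 q [-0.61  0.7   1.48  0.01  0.95 -0.75]
tool axes in chute
 [[ 0.012 -0.004 -1.   ]
 [ 1.     0.     0.012]
 [-0.    -1.     0.004]]
turn -0.0 shift mm (tool now) [ 5.7 -1.2 -1. ] shift after turn [ 5.7 -1.2 -1. ]
```

View pics/wrist5.png

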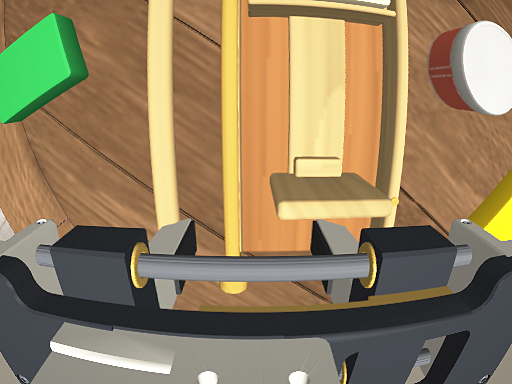

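View pics/scene5z.png

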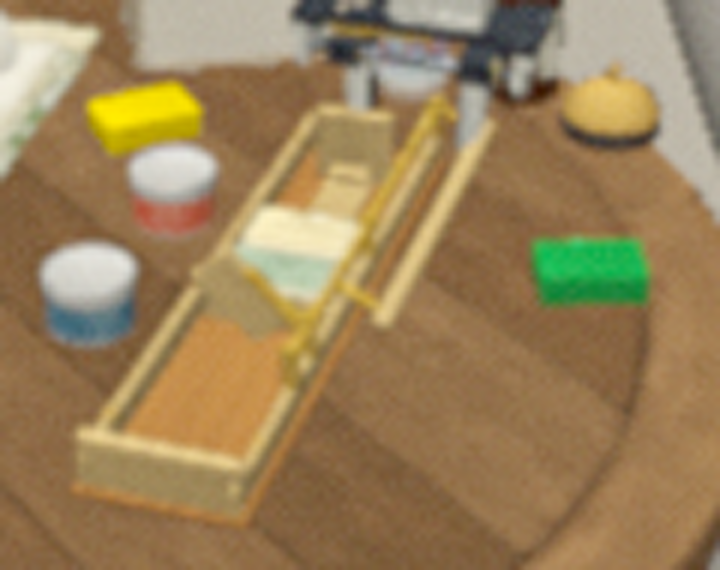

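Run:
```python
import cv2
a=cv2.imread("pics/wrist5.png")[150:310,120:380]
cv2.imwrite("pics/wrist5z.png",cv2.resize(a,None,fx=3,fy=3,interpolation=cv2.INTER_CUBIC))
```

```text
(no output)
```

View pics/wrist5z.png

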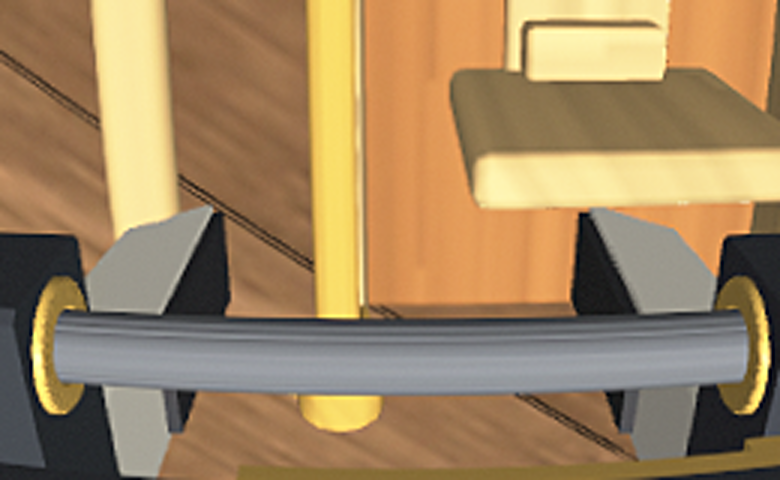

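```bash
python3 -m handwheel '[[[-1,0,0,0],[-1.5,0,0,0],[-1.5,0,0,0],[-1.3,0,0,0],[0,-0.6,0,0],[0,0,0,0]]]'; python3 st.py -52 -218 82
python3 - <<'E'
from plant import bot
import cv2,numpy as np
p,d=bot.capture("wrist"); a=p[120:310,100:380,::-1]; cv2.imwrite("pics/wrist6.png",cv2.resize(a,None,fx=2.8,fy=2.8,interpolation=cv2.INTER_CUBIC))
E
```

```text
time: 7.6
tool_pos: [535.7, -287.8, 88.3]
tcp_rot: [-2.118, 1.569, 2.735]
contact_force: [0.0, -0.6, 0.8]
grip_width: 69.0
t 7.6 chute [ -53.7 -218.2   88.3] F(chute) [-0.  -0.6  0.8] w 69.0 q [-0.62  0.62  1.46 -0.    1.06 -0.76]
tool axes in chute
 [[-0.001  0.001 -1.   ]
 [ 1.     0.    -0.001]
 [ 0.    -1.    -0.001]]
turn 0.0004 shift mm (tool now) [ 6.3  1.7 -0.2] shift after turn [ 6.3  1.7 -0.2]
```

View pics/wrist6.png

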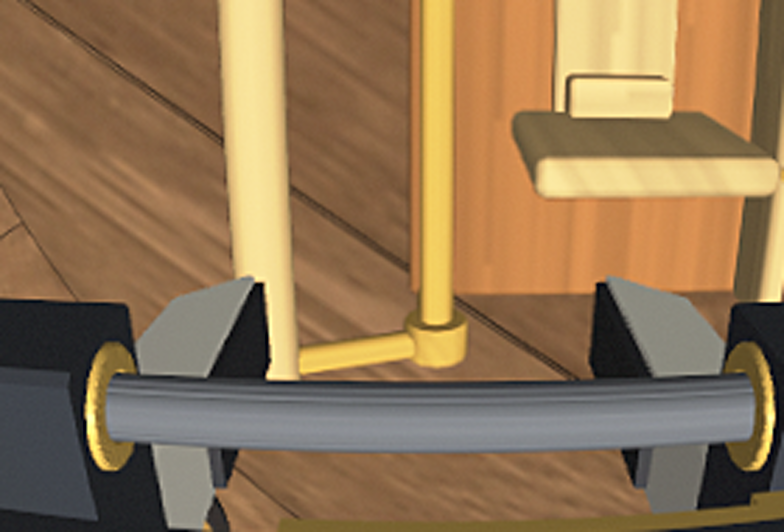

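```bash
python3 -m handwheel '[[[0.4,0.3,0,0],[0.4,0,0,0],[0.3,0,0,0],[0,0,0,0]]]'; python3 -m handwheel '[[[0.2,0,0,0],[0,0,0,0]]]'; python3 -m handwheel '[[[0.2,0,0,0],[0,0,0,0]]]';python3 st.py -52 -218 82
```

```text
time: 7.98
tool_pos: [539.7, -287.3, 76.4]
tcp_rot: [-2.314, 1.569, 2.539]
contact_force: [0.2, 1.2, 2.9]
grip_width: 68.6
time: 8.15
tool_pos: [540.1, -287.6, 75.4]
tcp_rot: [1.132, 1.571, -0.298]
contact_force: [0.7, 0.2, 2.1]
grip_width: 69.0
time: 8.32
tool_pos: [540.2, -287.7, 73.7]
tcp_rot: [0.628, 1.57, -0.802]
contact_force: [1.8, 0.5, 2.7]
grip_width: 69.1
t 8.32 chute [ -49.3 -218.8   73.7] F(chute) [1.8 0.2 2.7] w 69.1 q [-0.61  0.65  1.46 -0.    1.03 -0.76]
tool axes in chute
 [[ 0.    -0.001 -1.   ]
 [ 1.     0.001  0.   ]
 [ 0.001 -1.     0.001]]
turn 0.0007 shift mm (tool now) [-8.3 -2.7 -0.8] shift after turn [-8.3 -2.7 -0.8]
```

```bash
python3 -m handwheel '[[[0.4,-0.1,0,0],[0.4,0,0,0],[0.4,0,0,0],[0.4,0,0,0],[0.4,0,0,0],[0.3,0,0,0],[0,0,0,0]]]'; python3 st.py -52 -218 40
python3 - <<'E'
from plant import bot
import cv2,numpy as np
p,d=bot.capture("wrist"); a=p[120:310,100:380,::-1]; cv2.imwrite("pics/wrist7.png",cv2.resize(a,None,fx=2.8,fy=2.8,interpolation=cv2.INTER_CUBIC))
E
```

```text
time: 8.9
tool_pos: [539.6, -287.8, 50.4]
tcp_rot: [1.12, 1.569, -0.31]
contact_force: [2.8, -0.3, 5.0]
grip_width: 69.0
t 8.9 chute [ -49.8 -218.8   50.4] F(chute) [ 2.8 -0.7  5. ] w 69.0 q [-0.62  0.68  1.48  0.    0.98 -0.76]
tool axes in chute
 [[ 0.001 -0.001 -1.   ]
 [ 1.     0.001  0.001]
 [ 0.001 -1.     0.001]]
turn 0.0005 shift mm (tool now) [10.4 -2.2 -0.8] shift after turn [10.4 -2.2 -0.8]
```

View pics/wrist7.png

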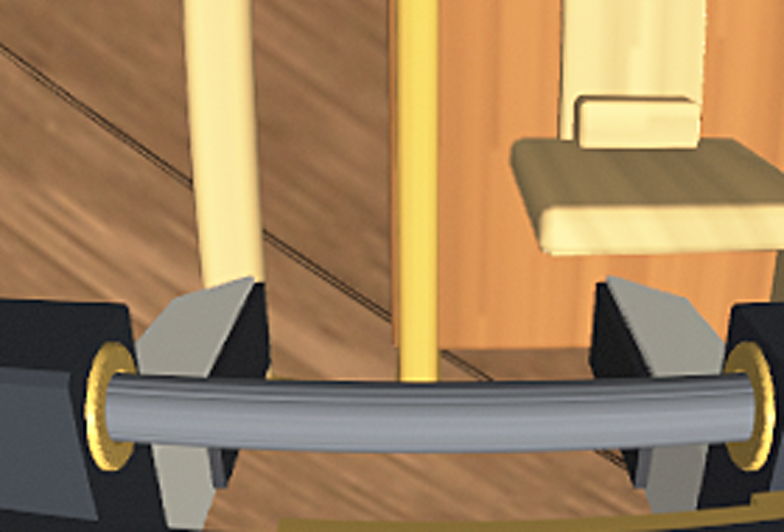

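```bash
python3 -m handwheel '[[[0.3,0,0,0],[0.3,0,0,0],[0.3,0,0,0],[0.2,0,0,0],[0,0,0,0],[0,0,0,0]]]'; python3 st.py -52 -218 40
python3 - <<'E'
from plant import bot
import cv2,numpy as np
p,d=bot.capture("wrist"); a=p[120:310,100:380,::-1]; cv2.imwrite("pics/wrist8.png",cv2.resize(a,None,fx=2.8,fy=2.8,interpolation=cv2.INTER_CUBIC))
p,d=bot.capture("scene"); np.save("s8.npy",d); a=p[140:235,225:345,::-1];cv2.imwrite("pics/scene8z.png",cv2.resize(a,None,fx=6,fy=6,interpolation=cv2.INTER_CUBIC))
E
```

```text
time: 9.45
tool_pos: [542.3, -287.6, 41.5]
tcp_rot: [1.2, 1.563, -0.231]
contact_force: [8.4, 4.4, 11.5]
grip_width: 68.6
t 9.45 chute [ -47.1 -219.    41.5] F(chute) [ 8.9  3.2 11.5] w 68.6 q [-0.61  0.69  1.49  0.    0.96 -0.76]
tool axes in chute
 [[ 0.007 -0.003 -1.   ]
 [ 1.     0.     0.007]
 [ 0.    -1.     0.003]]
turn 0.0002 shift mm (tool now) [ 1.4 -4.9 -1. ] shift after turn [ 1.4 -4.9 -1. ]
```

View pics/wrist8.png

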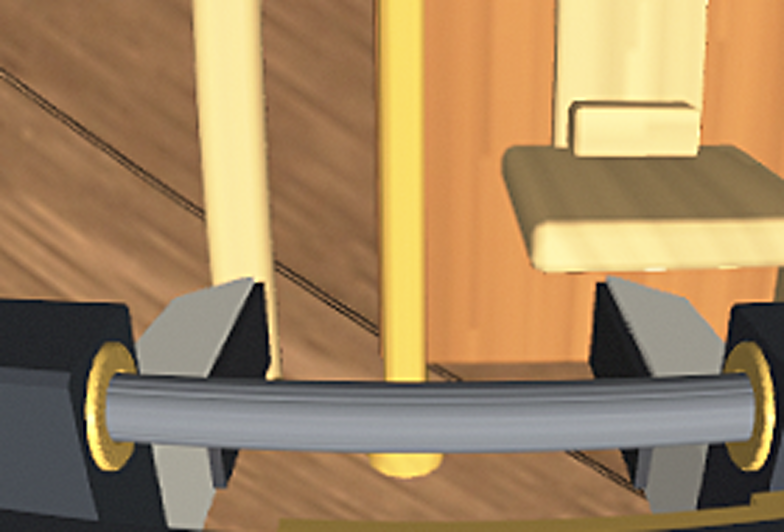

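View pics/scene8z.png

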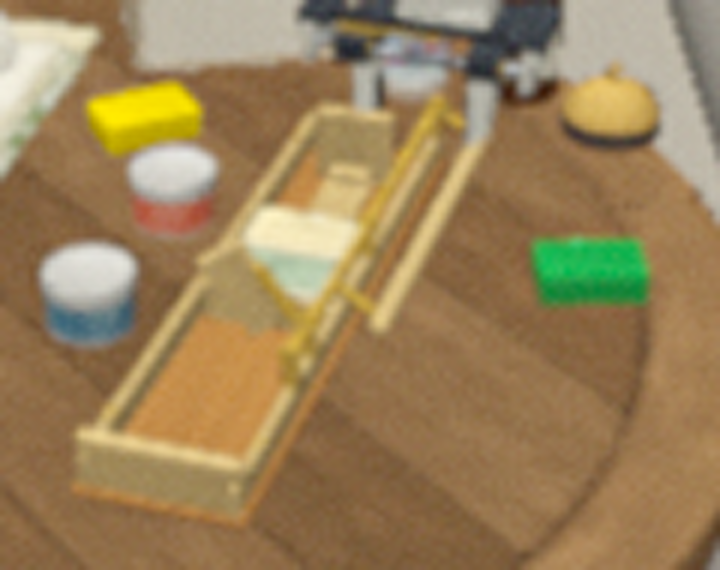

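```bash
cat > gate.py <<'E'
from plant import bot
from h import *
cs=bot.camera_model("scene")
def W(c,p=(555.5,-65,.14)):
    return np.array([p[0]+np.cos(p[2])*c[0]-np.sin(p[2])*c[1],p[1]+np.sin(p[2])*c[0]+np.cos(p[2])*c[1],c[2]])
Z=lambda q:((q-[225,140])*6).round(0)
for th in (0,.55,.7,.8,.9,1.0,1.1):
    a=.345-th; b=(-50-42*np.cos(a),40,58+42*np.sin(a))
    # paddle tip corner bottom far: shut (26,95,22)->rel(76,-36); top far (26,61)->rel (76,3)
    def rot(x,z): return (-50+x*np.cos(th)-z*np.sin(th),95,58+x*np.sin(th)+z*np.cos(th))
    print(th,"bar end",Z(px(cs,W(b))),"paddle far-bottom",Z(px(cs,W(rot(76,-36)))),"far-top",Z(px(cs,W(rot(76,3)))),"near-bottom",Z(px(cs,W(rot(12,-36)))),"barz",round(b[2],1), "barx",round(b[0],1))
E
python3 gate.py
```

```text
0 bar end [385. 277.] paddle far-bottom [194. 353.] far-top [193. 304.] near-bottom [285. 370.] barz 72.2 barx -89.5
0.55 bar end [386. 306.] paddle far-bottom [182. 295.] far-top [210. 257.] near-bottom [260. 351.] barz 49.5 barx -91.1
0.7 bar end [383. 314.] paddle far-bottom [185. 279.] far-top [220. 247.] near-bottom [255. 345.] barz 43.4 barx -89.4
0.8 bar end [381. 318.] paddle far-bottom [188. 270.] far-top [228. 241.] near-bottom [253. 340.] barz 39.5 barx -87.7
0.9 bar end [378. 322.] paddle far-bottom [192. 260.] far-top [236. 236.] near-bottom [251. 335.] barz 35.9 barx -85.7
1.0 bar end [374. 326.] paddle far-bottom [198. 252.] far-top [246. 232.] near-bottom [249. 330.] barz 32.4 barx -83.3
1.1 bar end [370. 329.] paddle far-bottom [205. 244.] far-top [256. 229.] near-bottom [248. 325.] barz 29.2 barx -80.6
```

```bash
python3 -m handwheel '[[[0.2,0.2,0,0],[0.2,0.1,0,0],[0,0,0,0],[0,0,0,0]]]'; python3 st.py -52 -218 40
python3 - <<'E'
from plant import bot
import cv2,numpy as np
p,d=bot.capture("wrist"); a=p[120:310,100:380,::-1]; cv2.imwrite("pics/wrist9.png",cv2.resize(a,None,fx=2.8,fy=2.8,interpolation=cv2.INTER_CUBIC))
p,d=bot.capture("scene"); np.save("s9.npy",d); a=p[140:235,225:345,::-1];cv2.imwrite("pics/scene9z.png",cv2.resize(a,None,fx=6,fy=6,interpolation=cv2.INTER_CUBIC))
E
```

```text
time: 9.88
tool_pos: [544.7, -287.4, 37.5]
tcp_rot: [1.131, 1.565, -0.3]
contact_force: [6.3, 3.5, 12.8]
grip_width: 68.7
t 9.88 chute [ -44.7 -219.1   37.5] F(chute) [ 6.7  2.6 12.8] w 68.7 q [-0.61  0.7   1.48  0.    0.95 -0.75]
tool axes in chute
 [[ 0.006 -0.003 -1.   ]
 [ 1.     0.     0.006]
 [ 0.    -1.     0.003]]
turn 0.0005 shift mm (tool now) [-2.6 -7.2 -1.1] shift after turn [-2.6 -7.2 -1.1]
```

View pics/wrist9.png

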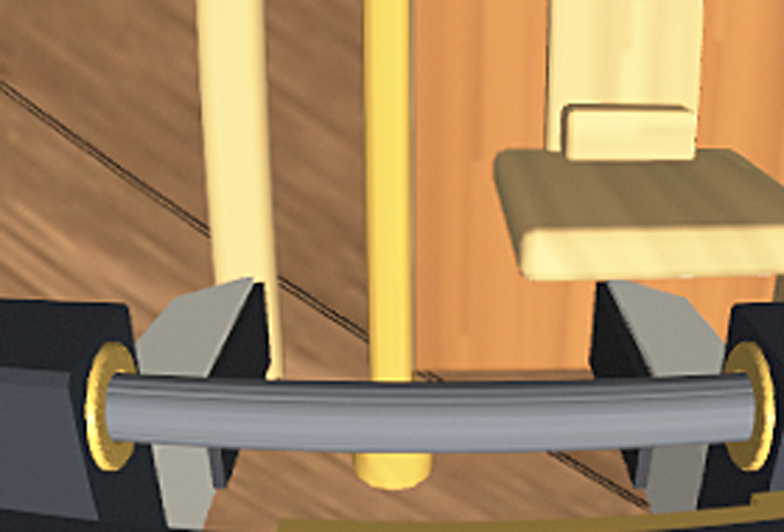

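View pics/scene9z.png

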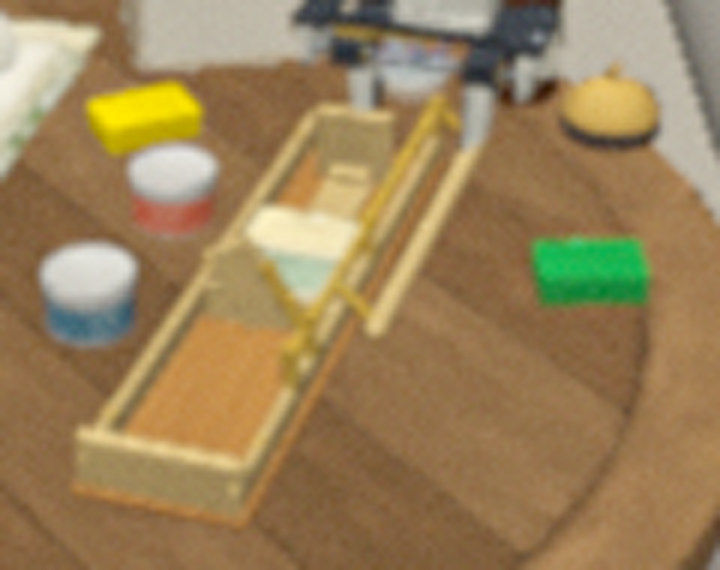

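```bash
python3 -m handwheel '[[[0,0,-0.2,0],[0,0,-0.3,0],[0,0,-0.3,0],[0,0,-0.3,0],[0,0,-0.3,0],[0,0,-0.3,0],[0,0,-0.3,0],[0,0,-0.3,0]]]'; python3 st.py
```

```text
time: 10.65
tool_pos: [542.3, -268.9, 38.3]
tcp_rot: [0.653, 1.558, -0.776]
contact_force: [6.0, -10.2, 10.0]
grip_width: 68.9
t 10.65 chute [ -44.5 -200.5   38.3] F(chute) [  4.6 -11.   10. ] w 68.9 q [-0.59  0.68  1.52 -0.    0.93 -0.72]
tool axes in chute
 [[ 0.008 -0.01  -1.   ]
 [ 1.     0.001  0.008]
 [ 0.001 -1.     0.01 ]]
```

```bash
python3 -m handwheel '[[[0,0,-0.3,0],[0,0,-0.3,0],[0,0,-0.3,0],[0,0,-0.3,0],[0,0,-0.3,0],[0,0,-0.3,0],[0,0,-0.3,0],[0,0,-0.3,0]]]'; python3 st.py
cat > look.py <<'E'
from plant import bot
import cv2,numpy as np,sys
n=sys.argv[1]
p,d=bot.capture("wrist"); a=p[60:310,80:400,::-1]; w=cv2.resize(a,None,fx=1.8,fy=1.8,interpolation=cv2.INTER_CUBIC)
cv2.imwrite(f"pics/w{n}.png",w)
p,d=bot.capture("scene"); a=p[140:235,225:345,::-1];cv2.imwrite(f"pics/s{n}.png",cv2.resize(a,None,fx=6,fy=6,interpolation=cv2.INTER_CUBIC))
E
python3 look.py 10
```

```text
time: 11.32
tool_pos: [540.2, -245.6, 38.8]
tcp_rot: [0.73, 1.555, -0.699]
contact_force: [9.6, -11.0, 10.6]
grip_width: 68.9
t 11.32 chute [ -43.4 -177.1   38.8] F(chute) [  8.  -12.2  10.6] w 68.9 q [-0.55  0.66  1.56 -0.    0.91 -0.69]
tool axes in chute
 [[ 0.011 -0.012 -1.   ]
 [ 1.     0.001  0.011]
 [ 0.001 -1.     0.012]]
```

View pics/w10.png

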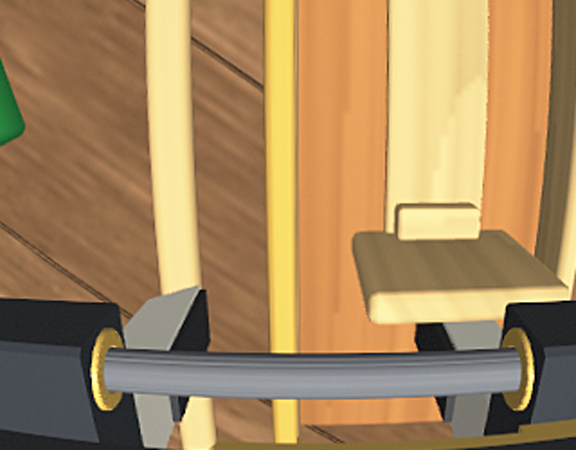

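View pics/s10.png

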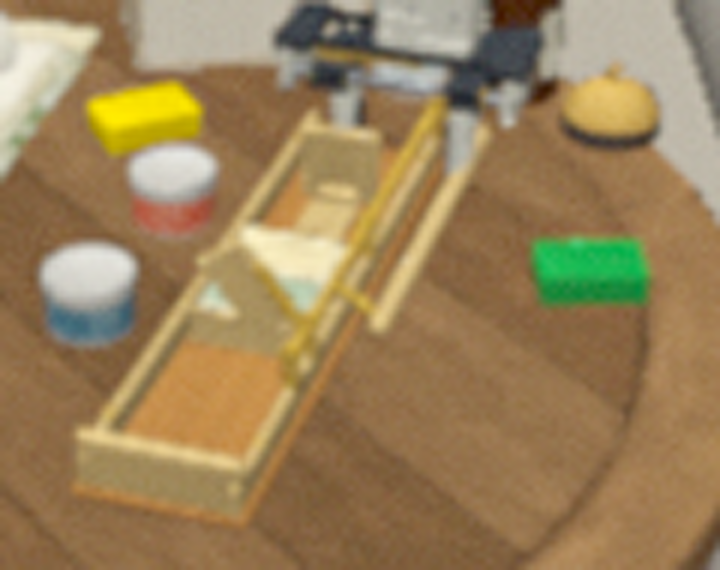

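```bash
python3 -m handwheel '[[[0.1,0,-0.2,0],[0.1,0,-0.2,0],[0.05,0,-0.3,0],[0,0,-0.3,0],[0,0,-0.3,0],[0,0,-0.3,0]]]'; python3 st.py
python3 look.py 11
```

```text
time: 11.92
tool_pos: [539.8, -231.2, 37.7]
tcp_rot: [0.769, 1.549, -0.661]
contact_force: [11.0, -14.1, 14.2]
grip_width: 68.9
t 11.92 chute [ -41.7 -162.8   37.7] F(chute) [  8.9 -15.5  14.2] w 68.9 q [-0.53  0.65  1.59 -0.    0.88 -0.67]
tool axes in chute
 [[ 0.015 -0.015 -1.   ]
 [ 1.     0.001  0.015]
 [ 0.001 -1.     0.015]]
```

View pics/s11.png

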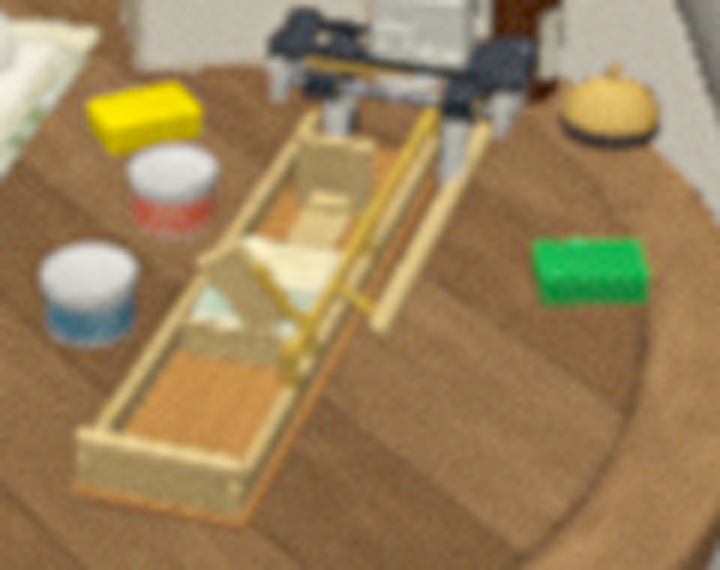

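View pics/w11.png

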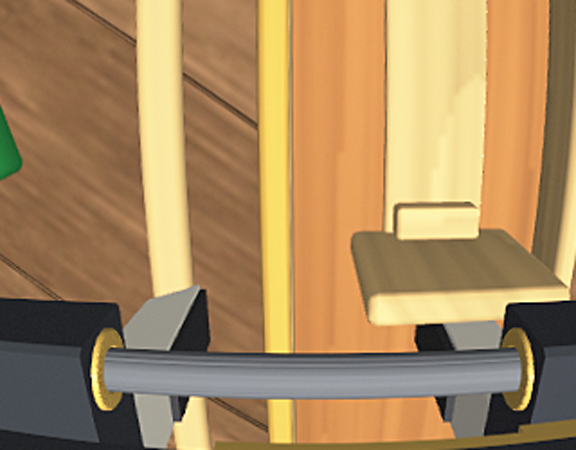

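```bash
python3 -m handwheel '[[[0,0,0.5,0],[0,0,0.7,0],[0,0,0.2,0],[-1,0,0,0],[-2,0,0,0],[-2.3,0,0,0],[0,-0.55,0,0],[0,0,0,0]]]'; python3 st.py -55 -170 80
python3 look.py 12
```

```text
time: 12.68
tool_pos: [529.0, -239.6, 86.3]
tcp_rot: [-0.305, 1.57, -1.735]
contact_force: [-0.5, -0.1, -0.2]
grip_width: 68.8
t 12.68 chute [ -53.6 -169.6   86.3] F(chute) [-0.5  0.  -0.2] w 68.8 q [-0.56  0.58  1.55 -0.    1.01 -0.7 ]
tool axes in chute
 [[-0.    -0.    -1.   ]
 [ 1.     0.001 -0.   ]
 [ 0.001 -1.     0.   ]]
turn 0.0006 shift mm (tool now) [ 6.3 -1.4  0.4] shift after turn [ 6.3 -1.4  0.4]
```

View pics/w12.png

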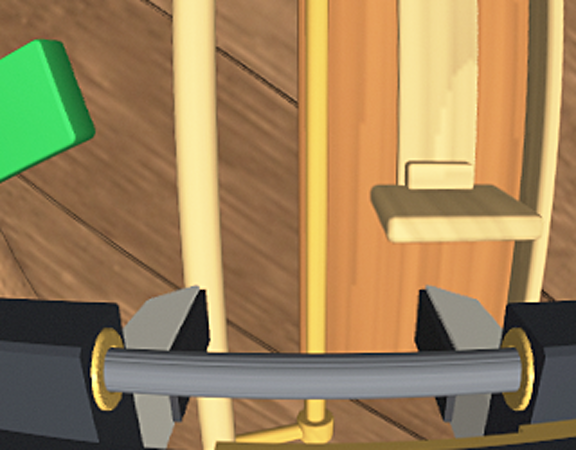

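View pics/s12.png

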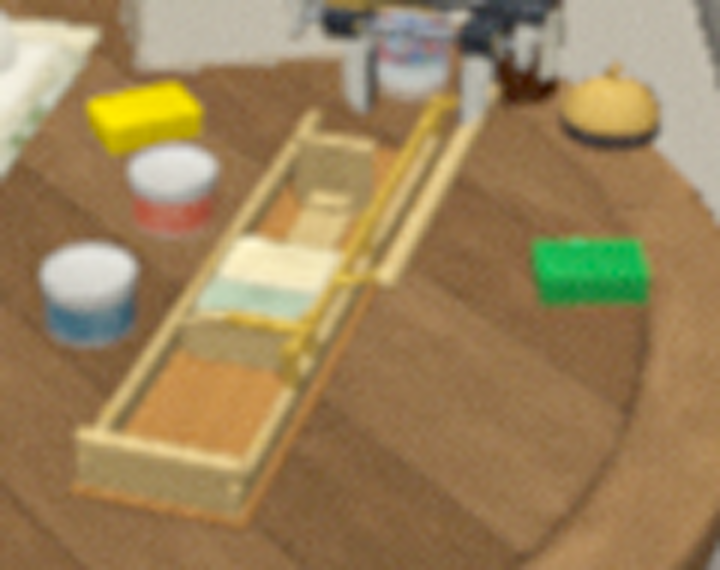

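```bash
python3 -m handwheel '[[[0.5,-0.1,0,0],[0.5,0,0,0],[0.5,0,0,0],[0.5,0,0,0],[0.5,0,0,0],[0.5,0,0,0],[0.3,0,0,0],[0,0,0,0]]]'; python3 st.py
python3 look.py 13
```

```text
time: 13.45
tool_pos: [528.1, -239.5, 51.9]
tcp_rot: [-2.157, 1.569, 2.696]
contact_force: [-1.0, -0.6, 4.2]
grip_width: 69.2
t 13.45 chute [ -54.4 -169.4   51.9] F(chute) [-1.1 -0.5  4.2] w 69.2 q [-0.56  0.63  1.58 -0.    0.94 -0.7 ]
tool axes in chute
 [[-0.001  0.001 -1.   ]
 [ 1.     0.001 -0.001]
 [ 0.001 -1.    -0.001]]
```

View pics/w13.png

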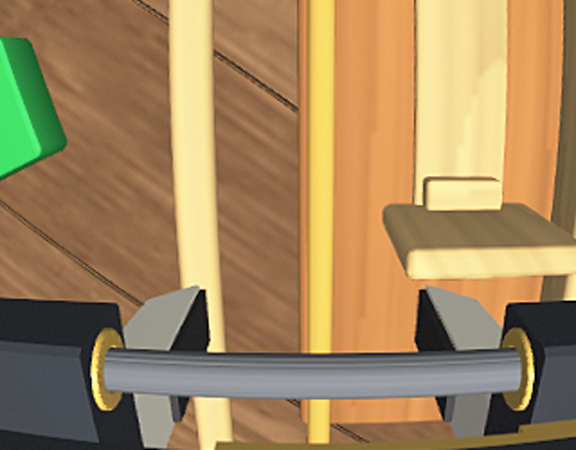

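```bash
python3 -m handwheel '[[[0.3,0,0,0],[0.3,0.1,0,0],[0.3,0.1,0,0],[0.3,0.1,0,0],[0.2,0.1,0,0],[0.1,0,0,0],[0,0,0,0]]]'; python3 st.py
python3 look.py 14
```

```text
time: 14.13
tool_pos: [533.0, -238.9, 38.5]
tcp_rot: [1.508, 1.57, 0.077]
contact_force: [-1.4, 1.3, 7.1]
grip_width: 68.9
t 14.13 chute [ -49.6 -169.5   38.5] F(chute) [-1.3  1.5  7.1] w 68.9 q [-0.55  0.65  1.58  0.    0.91 -0.69]
tool axes in chute
 [[ 0.001 -0.    -1.   ]
 [ 1.     0.     0.001]
 [ 0.    -1.     0.   ]]
```

View pics/w14.png

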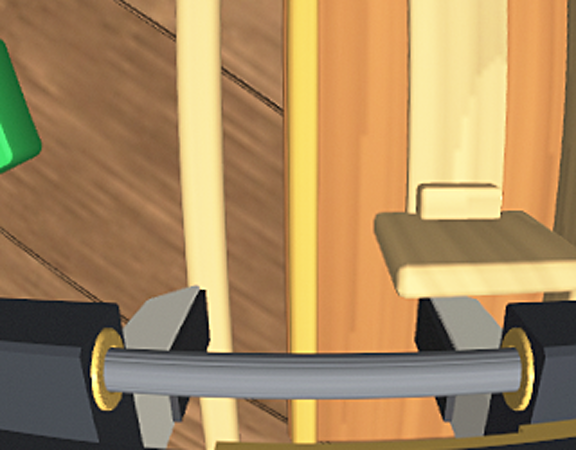

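View pics/s14.png

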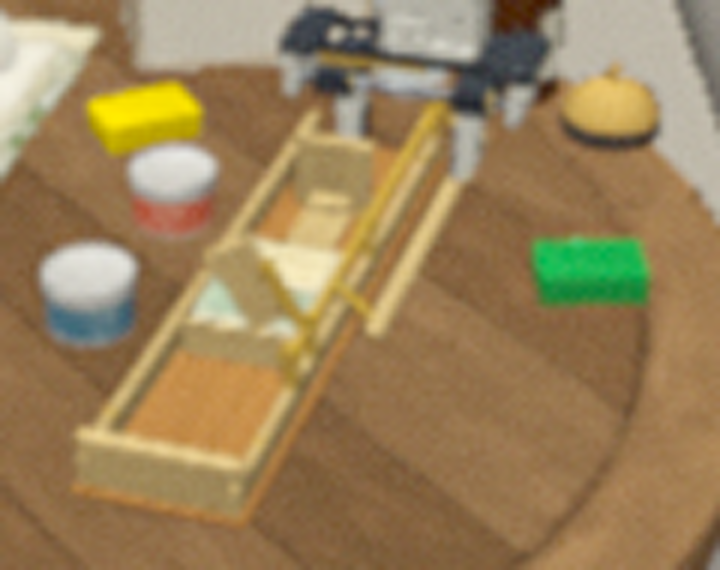

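```bash
python3 -m handwheel '[[[0,0,-0.2,0],[0,0,-0.3,0],[0,0,-0.3,0],[0,0,-0.3,0],[0,0,-0.3,0],[0,0,-0.3,0]]]'; python3 st.py
python3 look.py 15
```

```text
time: 14.73
tool_pos: [532.0, -224.9, 39.6]
tcp_rot: [0.593, 1.564, -0.837]
contact_force: [1.1, -8.7, 6.3]
grip_width: 68.9
t 14.73 chute [ -48.5 -155.5   39.6] F(chute) [-0.1 -8.8  6.3] w 68.9 q [-0.53  0.64  1.6  -0.    0.9  -0.67]
tool axes in chute
 [[ 0.004 -0.006 -1.   ]
 [ 1.     0.001  0.004]
 [ 0.001 -1.     0.006]]
```

View pics/w15.png

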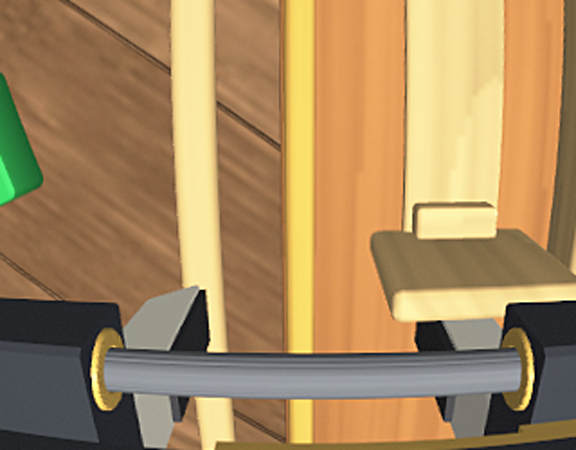

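View pics/s15.png

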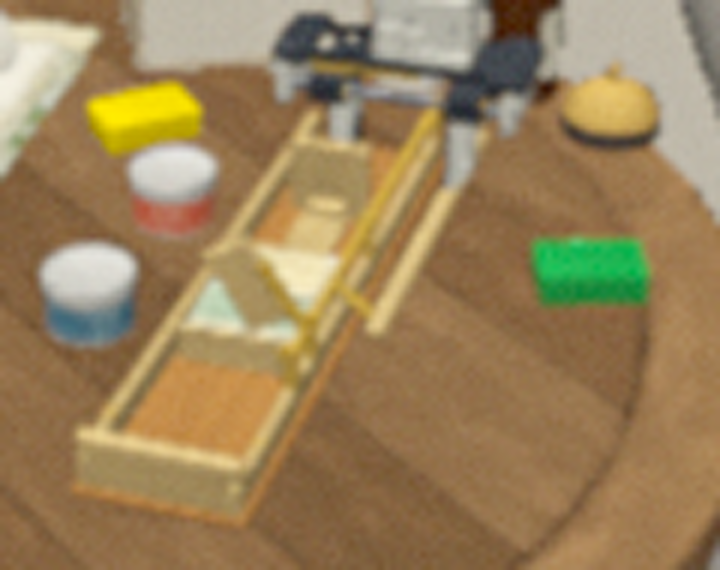

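```bash
python3 -m handwheel '[[[0.1,0,-0.2,0],[0.05,0,-0.3,0],[0,0,-0.3,0],[0,0,-0.3,0],[0,0,-0.3,0],[0,0,-0.3,0],[0,0,-0.3,0]]]'; python3 st.py
python3 look.py 16
```

```text
time: 15.42
tool_pos: [530.7, -206.4, 39.2]
tcp_rot: [0.705, 1.559, -0.725]
contact_force: [2.5, -11.0, 11.4]
grip_width: 68.6
t 15.42 chute [ -47.3 -136.9   39.2] F(chute) [  1.  -11.2  11.4] w 68.6 q [-0.5   0.63  1.63 -0.    0.87 -0.64]
tool axes in chute
 [[ 0.007 -0.009 -1.   ]
 [ 1.     0.001  0.007]
 [ 0.001 -1.     0.009]]
```

View pics/w16.png

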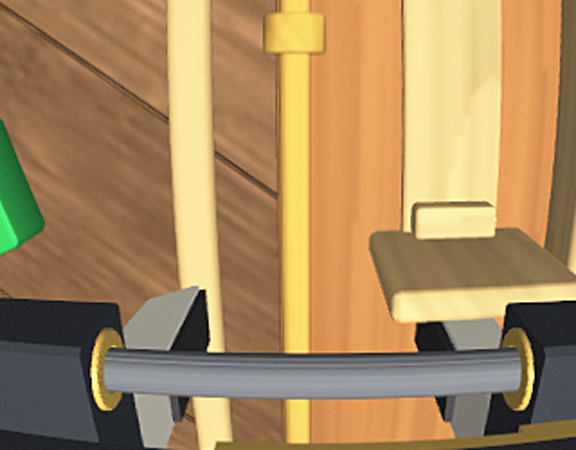

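View pics/s16.png

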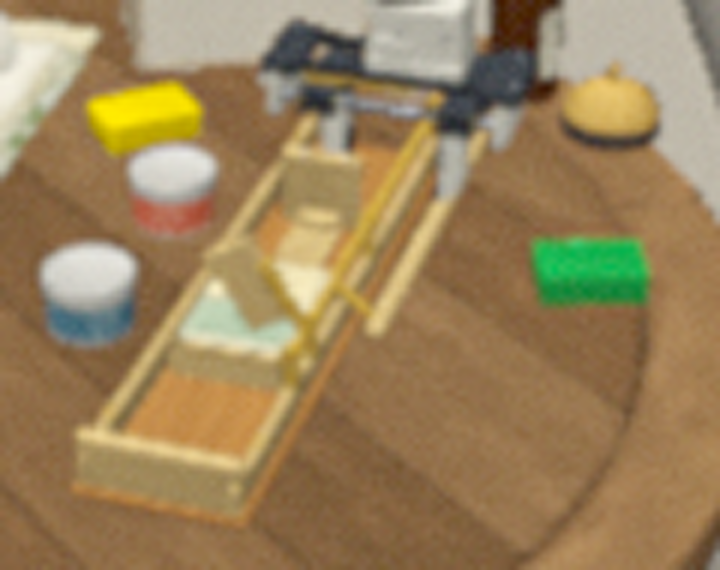

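```bash
python3 -m handwheel '[[[0.05,-0.1,-0.3,0],[0,0,-0.3,0],[0,0,-0.3,0],[0.05,0,-0.3,0],[0,0,-0.3,0],[0,0,-0.3,0],[0,0,-0.3,0],[0,0,-0.3,0]]]'; python3 st.py
python3 look.py 17
```

```text
time: 16.18
tool_pos: [527.2, -183.6, 38.9]
tcp_rot: [0.743, 1.557, -0.687]
contact_force: [1.9, -13.6, 14.5]
grip_width: 68.7
t 16.18 chute [ -47.5 -113.8   38.9] F(chute) [ -0.  -13.7  14.5] w 68.7 q [-0.47  0.61  1.67 -0.    0.85 -0.61]
tool axes in chute
 [[ 0.009 -0.01  -1.   ]
 [ 1.     0.     0.009]
 [ 0.    -1.     0.01 ]]
```

View pics/w17.png

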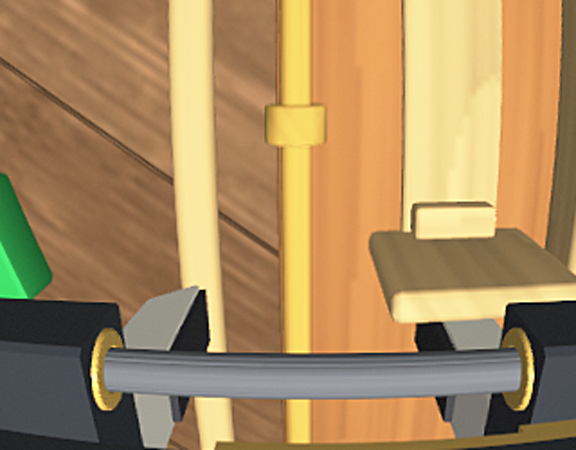

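View pics/s17.png

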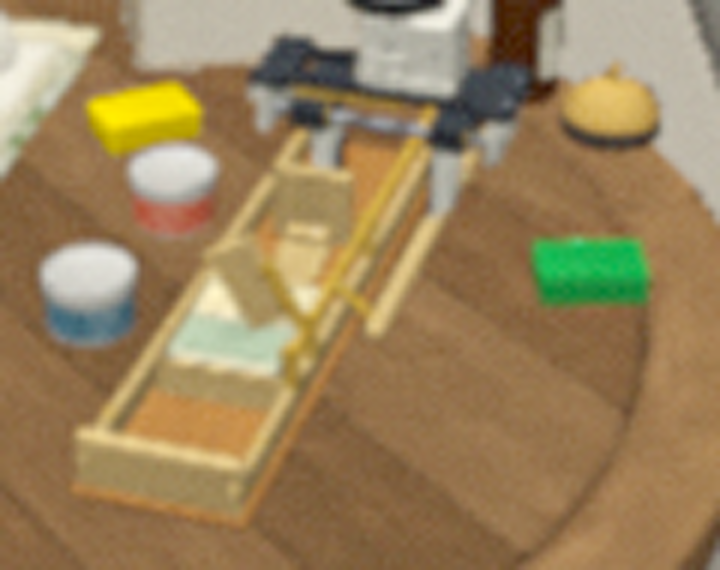

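```bash
python3 -m handwheel '[[[0,0,-0.3,0],[0,0,-0.3,0],[0,0,-0.3,0],[0,0,-0.3,0],[0,0,-0.3,0],[0,0,-0.3,0],[0,0,-0.3,0],[0,0,-0.3,0]]]'; python3 st.py;  python3 -m handwheel '[[[0,0,-0.3,0],[0,0,-0.3,0],[0,0,-0.3,0]]]'; python3 st.py
python3 look.py 18
```

```text
time: 16.95
tool_pos: [523.9, -159.6, 38.8]
tcp_rot: [0.775, 1.557, -0.656]
contact_force: [0.6, -14.2, 14.5]
grip_width: 68.6
t 16.95 chute [-47.4 -89.6  38.8] F(chute) [ -1.3 -14.2  14.5] w 68.6 q [-0.43  0.59  1.7  -0.    0.84 -0.57]
tool axes in chute
 [[ 0.01 -0.01 -1.  ]
 [ 1.    0.    0.01]
 [ 0.   -1.    0.01]]
time: 17.2
tool_pos: [522.7, -150.6, 38.8]
tcp_rot: [0.785, 1.557, -0.646]
contact_force: [2.5, -13.8, 15.3]
grip_width: 68.8
t 17.2 chute [-47.4 -80.6  38.8] F(chute) [  0.6 -14.1  15.3] w 68.8 q [-0.42  0.59  1.71 -0.    0.83 -0.56]
tool axes in chute
 [[ 0.01  -0.01  -1.   ]
 [ 1.     0.001  0.01 ]
 [ 0.    -1.     0.01 ]]
```

View pics/w18.png

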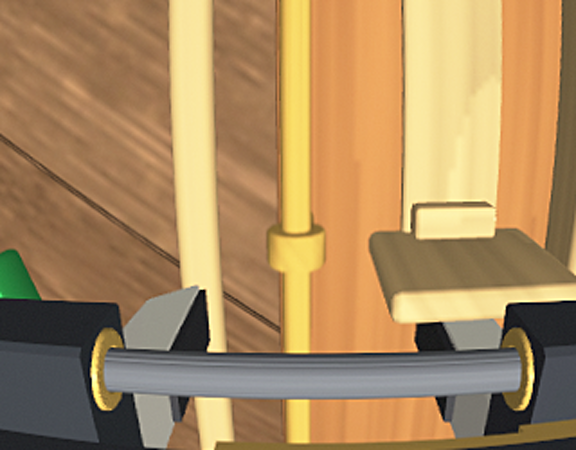

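View pics/s18.png

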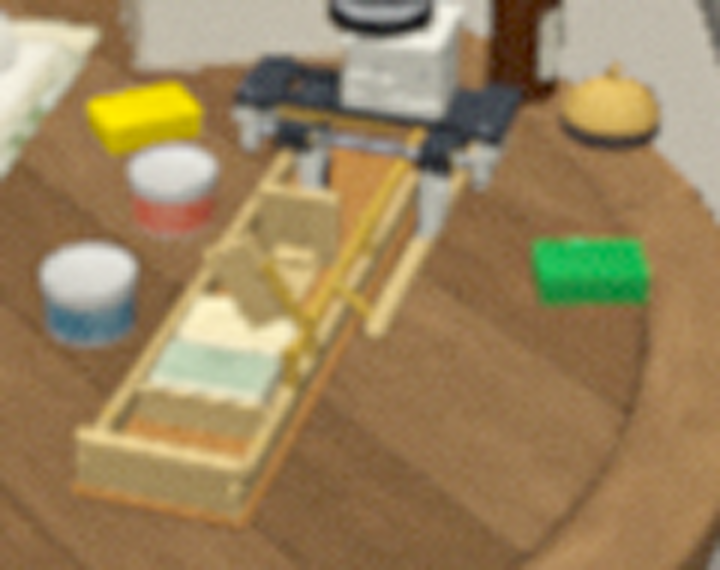

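```bash
python3 -m handwheel '[[[0,0,-0.3,0],[0,0,-0.3,0],[0,0,-0.3,0],[0,0,-0.3,0],[0,0,-0.3,0],[0,0,-0.3,0],[0,0,-0.3,0],[0,0,-0.3,0]]]'; python3 st.py;  python3 -m handwheel '[[[0,0,-0.3,0],[0,0,-0.3,0],[0,0,-0.3,0],[0,0,-0.3,0],[0,0,-0.3,0],[0,0,-0.3,0],[0,0,-0.3,0]]]'; python3 st.py
python3 look.py 19
```

```text
time: 17.97
tool_pos: [519.4, -126.6, 38.7]
tcp_rot: [0.818, 1.558, -0.613]
contact_force: [1.5, -13.5, 15.3]
grip_width: 68.7
t 17.97 chute [-47.4 -56.3  38.7] F(chute) [ -0.4 -13.5  15.3] w 68.7 q [-0.38  0.58  1.73 -0.    0.82 -0.52]
tool axes in chute
 [[ 0.01  -0.009 -1.   ]
 [ 1.     0.001  0.01 ]
 [ 0.    -1.     0.009]]
time: 18.55
tool_pos: [516.6, -105.7, 38.7]
tcp_rot: [0.847, 1.558, -0.584]
contact_force: [1.4, -14.2, 15.3]
grip_width: 68.9
t 18.55 chute [-47.2 -35.2  38.7] F(chute) [ -0.6 -14.3  15.3] w 68.9 q [-0.35  0.57  1.75 -0.    0.81 -0.48]
tool axes in chute
 [[ 0.01  -0.009 -1.   ]
 [ 1.     0.001  0.01 ]
 [ 0.001 -1.     0.009]]
```

View pics/w19.png

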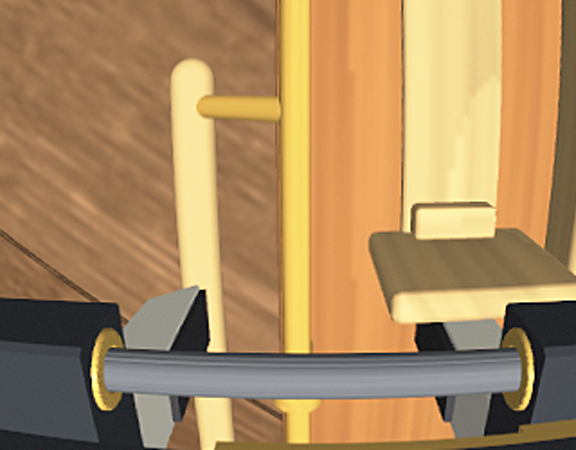

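View pics/s19.png

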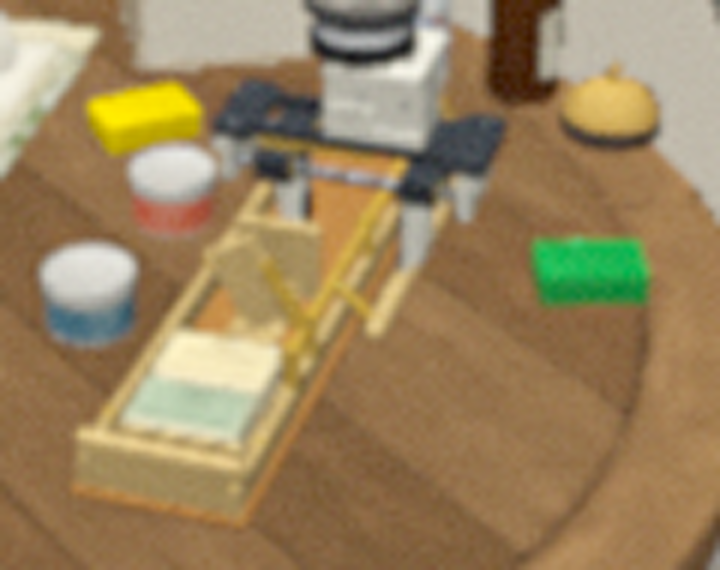

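```bash
python3 -m handwheel '[[[0,0,-0.25,0],[0,0,-0.25,0],[0,0,-0.25,0],[0,0,-0.25,0],[0,0,-0.25,0],[0,0,-0.25,0],[0,0,-0.25,0]]]'; python3 st.py|head -1;  python3 -m handwheel '[[[0,0,-0.2,0],[0,0,-0.2,0]]]'; python3 st.py|head -1
```

```text
time: 19.23
tool_pos: [514.0, -88.1, 38.5]
tcp_rot: [0.867, 1.558, -0.563]
contact_force: [1.1, -14.7, 15.5]
grip_width: 68.8
t 19.23 chute [-47.3 -17.5  38.5] F(chute) [ -0.9 -14.7  15.5] w 68.8 q [-0.31  0.56  1.77 -0.    0.8  -0.45]
time: 19.4
tool_pos: [513.5, -84.1, 38.5]
tcp_rot: [0.873, 1.558, -0.557]
contact_force: [2.0, -14.4, 14.2]
grip_width: 68.7
t 19.4 chute [-47.2 -13.5  38.5] F(chute) [ -0.1 -14.6  14.2] w 68.7 q [-0.31  0.56  1.77 -0.    0.8  -0.45]
```

```bash
python3 -m handwheel '[[[0,0,-0.2,0],[0,0,-0.2,0]]]' | sed -n '2p;4p'; python3 -m handwheel '[[[0,0,-0.2,0],[0,0,-0.2,0]]]'| sed -n '2p;4p'; python3 -m handwheel '[[[0,0,-0.2,0]]]'| sed -n '2p;4p'; python3 st.py|head -1
```

```text
tool_pos: [513.3, -82.6, 38.6]
contact_force: [-1.4, -36.5, 12.3]
tool_pos: [513.3, -82.3, 39.0]
contact_force: [-4.1, -55.0, 14.2]
tool_pos: [513.3, -82.1, 39.3]
contact_force: [-6.4, -63.6, 13.6]
t 19.82 chute [-47.2 -11.5  39.3] F(chute) [-15.2 -62.1  13.6] w 68.9 q [-0.3   0.55  1.78 -0.02  0.79 -0.42]
```

```bash
python3 -m handwheel '[[[0,0,0.3,0],[0,0,0.3,0],[0,0,0.1,0],[0,0,0,0]]]' | sed -n '2p;4p'; python3 st.py|head -1; python3 look.py 20
```

```text
tool_pos: [513.4, -82.6, 38.6]
contact_force: [1.2, -21.0, 15.1]
t 20.15 chute [-47.2 -11.9  38.6] F(chute) [ -1.7 -21.   15.1] w 68.9 q [-0.3   0.56  1.78 -0.    0.8  -0.44]
```

View pics/s20.png

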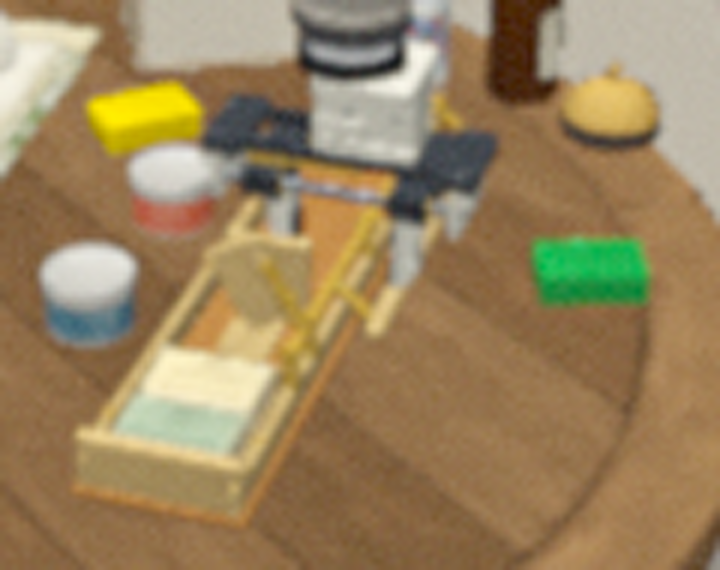

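View pics/w20.png

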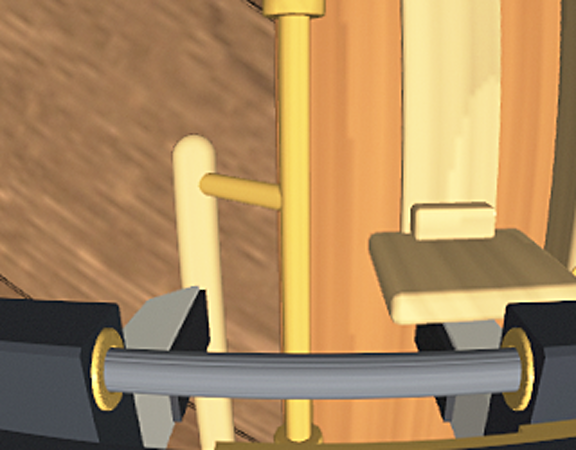

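```bash
python3 -m handwheel '[[[0,0,0.4,0],[0,0,0.4,0],[0,0,0.4,0],[0,0,0.3,0],[0,0,0,0]]]' | sed -n '2p;4p'; python3 st.py|head -1; python3 look.py 21
```

```text
tool_pos: [511.1, -91.8, 36.2]
contact_force: [-0.7, 3.7, 8.3]
t 20.67 chute [-50.7 -20.7  36.2] F(chute) [-0.2  3.7  8.3] w 68.7 q [-0.33  0.57  1.77  0.    0.81 -0.47]
```

View pics/w21.png

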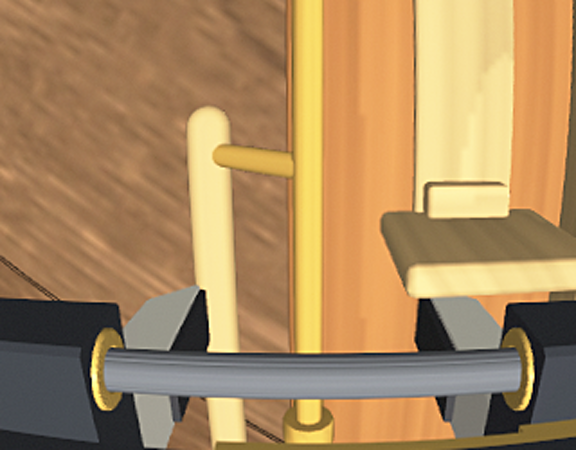

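```bash
python3 -m handwheel '[[[-0.6,0,0,0],[-0.8,-0.1,0,0],[-0.8,-0.1,0,0],[-0.8,-0.1,0,0],[-0.8,0,0,0],[-0.8,0,0,0],[-1,0,0,0],[-1.5,0,0,0]]]' | sed -n '2p;4p'; python3 -m handwheel '[[[-2,0,0,0],[-3,0,0,0],[-3,0,0,0],[-2,0,0,0],[0,0,0,0],[0,0,0,0]]]' | sed -n '2p;4p'; python3 st.py|head -1; python3 look.py 22
python3 - <<'E'
from plant import bot
import cv2
p,d=bot.capture("top"); cv2.imwrite("pics/top22.png",cv2.resize(p[150:270,60:420,::-1],None,fx=2.2,fy=2.2,interpolation=cv2.INTER_CUBIC))
E
```

```text
tool_pos: [507.0, -92.5, 106.9]
contact_force: [0.6, -0.1, 0.2]
tool_pos: [508.1, -92.8, 208.1]
contact_force: [-0.2, -0.3, -0.1]
t 21.93 chute [-53.8 -21.3 208.1] F(chute) [-0.3 -0.3 -0.1] w 69.2 q [-0.33  0.34  1.58 -0.    1.22 -0.47]
```

View pics/s22.png

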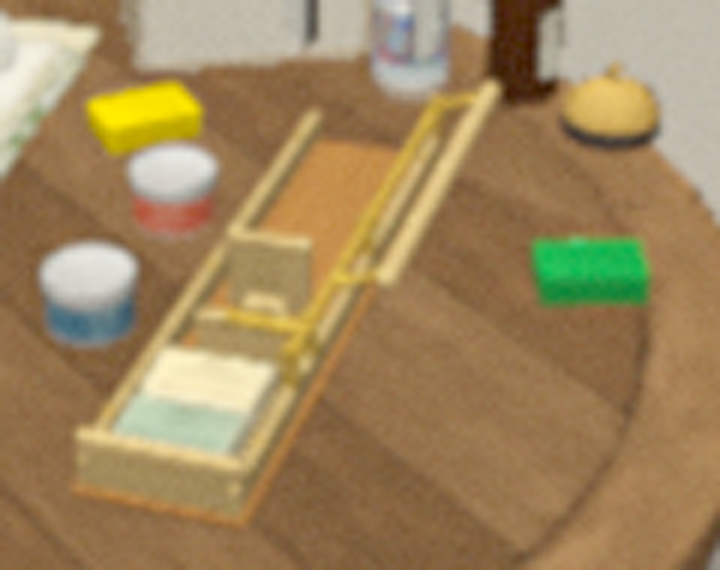

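View pics/w22.png

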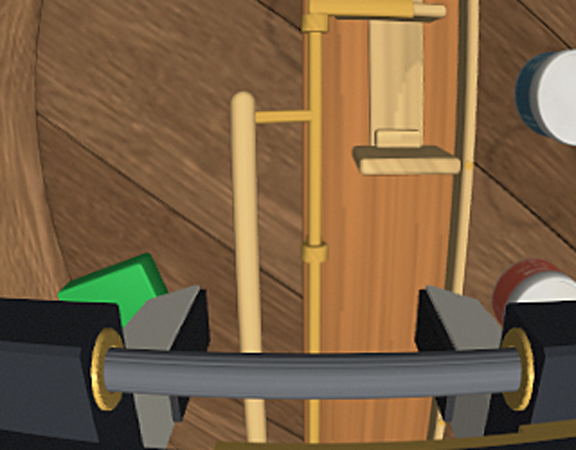

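View pics/top22.png

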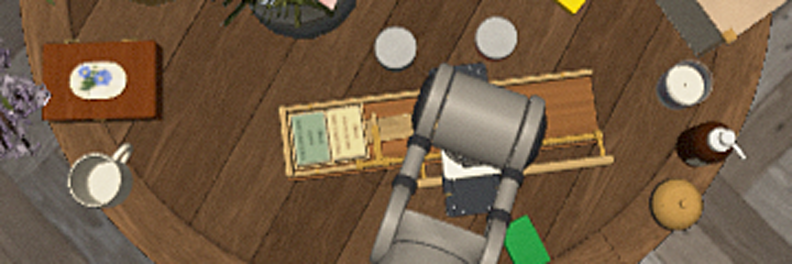

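Run:
```python
from plant import bot
from h import *
cm=bot.camera_model("wrist"); p=[556.5,-65,.14]
c,s=np.cos(p[2]),np.sin(p[2]); C=np.array([[c,-s,0],[s,c,0],[0,0,1]])
Z=lambda x,y:(80+x/1.8,60+y/1.8)
for n,u,z in (("plate rear",Z(411,174),68),("bar end",Z(243,92),72)):
    print(n,(C.T@(fatz(cm,u,z)-[p[0],p[1],0])).round(1))
bot.close_job(); print(bot.get_obs()["time"])
```

```text
plate rear [ 4.4  1.  68. ]
bar end [-89.5  47.1  72. ]
the job is handed in; nothing more can be done
the job is handed in; nothing more can be done
```

The soap rack is home against the stop board, the gate has dropped shut behind it, and I handed the job in at about 22 s. The job reports no verdict.

**What I did:**
- I held the gate open with the near fingertip on the bar and pushed the rack by its plate with the other finger, all the way along the lane.
- I then backed off the plate, let the bar rise and lifted the hand clear.

**One correction on the way:** at about 12 s the first hold was slipping on the fingertip's bevel. I let the gate shut once while the rack was still about 18 mm short of it, by estimate. I re-seated the finger, pressed the bar down again and kept the gate open until the rack was home. The gate did not touch the rack.

**Last checks:**
- **Rack home:** the push stopped firmly with about 60 N against the stop board. The wrist camera put the plate's rear face at chute y ≈ +1 mm, where home is 0.
- **Gate angle while the rack passed under:** about 0.95 to 1.0 rad, judged from the scene pictures, since the joint cannot be read directly.
- **At the end:** the pictures show the gate shut over the rack's tail, both soaps in the rack, and the bystanders apparently where they stood at the start. The fingers were about 200 mm above the table with no contact force.

**Disagreements:**
- The same wrist view put the bar's end 7 mm past where it should be (+47 mm against +40 mm). The plate reading is therefore good only to a few millimetres, and I rely mainly on the firm stop.
- The top and wrist cameras differed by about 3 to 5 mm across the chute, so I positioned the fingers by the wrist view.

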